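# Hook the casting tray on the rinse tank and tip the batch in

## Robot

A 7-joint arm with a two-finger parallel gripper is mounted at the origin on the work surface. World frame = base frame: x ahead of the robot, y to its left, z up, the work surface at z = 0. Lengths are in m, angles in rad, forces in N, time in s.
With the tool pointing down it reaches from about 0.35 to 0.9 m from the base axis. Payload 19.9 kg.
Tool frame: the origin (TCP) lies midway between the tips of the shut fingers; the grasp point (between the pads) lies 19 mm behind it (bot.grip_depth is the distance from the TCP to the grasp point, in m); z points along the fingers, y is the direction in which the jaws open and shut (so a half turn about z gives the same grasp; the last joint's range is limited). The gripper opens to 85 mm and grips with 20 to 120 N. Pads are 22 mm wide; open, the fingers measure 114 mm over their backs; the gripper's body (76 mm by 85 mm) begins 54 mm behind the grasp point. The pads swing forward as they close: fully open they stand 13 mm farther back than shut.
Start: joints at [1.21, 0.417, -0.01, 1.614, 0.005, 1.111, -0.053], TCP at [0.196, -0.593, 0.231] pointing down, gripper open.
Joint ranges: [-2.81, 2.81], [-0.39, 2.02], [-1.27, 1.25], [0.06, 2.57], [-1.19, 4.33], [0.19, 2], [-2.82, 2.82]. Speed limits (rad/s): [1.89, 1.89, 2.39, 2.39, 3.01, 3.01, 3.01].

## Interface

Orientations are given as a unit quaternion [x, y, z, w].
In Python, from workcell import status, eyes, bot gives the robot as it stands.
- The arm moves only by the shell command python3 -m handwheel 'ROWS' [FORCE]. ROWS is JSON, a list of rows, each an object of numbers: "jaw": the closure in counts, from 0 (fully open) to 255 (shut); "x", "y", "z": the shift along the tool's x, y, z in m; "rx", "ry", "rz": the turn, a rotation vector about the tool's x, y, z in degrees. A call has exactly 10 rows; each row is the pose to reach, as a shift and turn from the pose measured when the call began, along the tool's axes at that moment; what a row does not reach only later rows make up. A row lasts 1/10 s, in which the tool goes at most 50 mm and 8.59 degrees, less where a joint would pass 70% of its speed; a pose out of reach is approached as far as the arm can. A call with a gripper value outside its range is refused whole. The fingers move at their own pace and stop on an object; FORCE is the grip in N (left out, the last holds). Time passes only in rows, so rows that repeat a pose let the fingers close, or fill a call up. It gives the time, the measured TCP pose, the force and the opening at its end, in the units of the state.
- status.get_obs(): the state, without advancing time (a new reading comes with each control period).
- eyes.camera(name): name is "scene" or "side" or "wrist"; returns the picture (480x640x3 uint8, red, green, blue); there is no depth.
- eyes.camera_info(name): a dict with "fovy" (degrees; the focal length in pixels is half the picture's height over the tangent of half this angle, whatever the lens; pixels are square), "cx", "cy" (the principal point, pixels), "view" (4x4, takes a point from world to camera coordinates). Camera axes: x right, y up, looking along -z (the intrinsics and any distortion apply to the point x, -y, -z); pixel columns grow to the right and rows downward; lengths in m; the calibration is good to about 2 mm. A picture is of the moment at which its call begins: read the wrist's pose just before it. camera_info takes no time and is no camera call; for the wrist camera it gives the pose at the moment of the call.
- bot.sign_off(): hands the job in, once; it reports no verdict.
The state is a dict: "time_s": time; "joint_positions": joint angles; "dq": joint speeds; "joint_torque": joint torques, N m; "tool_pos": TCP position; "eef_rot": TCP orientation; "wrist_force": force on the tool from outside, world axes, zero at the start; "ft_torque": the same for the moment, N m; "gripper_width": finger opening in m.
Only numpy, scipy, OpenCV 4.12 (cv2) and the standard library are available. Lean on these libraries where they do the work, as an engineer would, in place of code of your own. Each camera call takes 0.05 s, during which the arm holds its last target. There are 200 camera calls.

## Task

Get the next batch into the rinse tank: first shut the drain valve fully and gather every loose pendant casting from the bench into the aluminium tray with the one already in it. Then carry the tray over by its handle, set the notch under its lip on the tank's near long rim so that it rests there while still about level, tip it over on the rim until all castings have slid into the tank, and put the empty tray back upright in the middle of its rubber mat. Leave the steel bench block, the pliers and the tape roll where they lie.

Things in the scene. Friction and masses are not known exactly. Their poses are not given: they have to be found in the camera images.
- tank: Stainless rinse tank on a stand, fixed to the bench (place and yaw differ from start to start). Origin on the bench under its centre; x along its 265 mm length (outside 269 x 169, walls 4 thick), z up. Its rim is a round bar 8 in diameter running all round, axis 150 above the bench. Its long -y side, with the point tank_rim, faces the tray and is the one to pour over.
- tank_in (a point): Centre of the tank's inner floor, 55 above the bench, 95 below the rim axis; axes as the tank's. Inside space 261 (x) x 161 (y).
- tank_rim (a point): Midpoint of the axis of the near long rim bar (tank -y side), 150 above the bench; the bar runs along this point's x for 132 either way; axes as the tank's, so +y points into the tank.
- valve (a joint): Lever of the drain ball valve, rad: 0 = open (red lever in line with the pipe, pointing to the tank's -x, away from the tank), 1.57 = shut, on its stop (lever square to the pipe, pointing to the tank's -y). Turns about a vertical axis, anticlockwise seen from above to shut, stays where left, takes about 2 N near the tip. Starts between 0 and 0.4.
- valve_axis (a point): Point on the lever's vertical turning axis at the mid-height of the lever, 103 above the bench, 44 outside the tank's -x end wall. The point turns with the lever.
- valve_tip (a point): Point on the red lever 65 from the turning axis, at its mid-height (103 above the bench). The lever is a bar 15 wide and 11 high that ends 91 from the axis; its underside is 97 above the bench, the brass pipe and ball housing under it reach up to 89. The point's -x points outwards along the lever.
- mat: Black rubber mat, 200 (its x) x 150 (its y) x 3 thick, fixed to the bench: where the tray starts and goes back to. Origin at the centre of its underside, on the bench. The tray starts within about 10 of its middle, with its +x along the mat's +x.
- tray: Aluminium hook-on tray, loose, 0.2 kg empty. Origin at the foot under its centre; +x is the pouring direction (at the start roughly towards the tank, the robot's left), z up. Body 140 (x -70 to +70) x 120 (y); sides and back 2.5 thick, tops 38 above the foot. Floor flat from x = -70 to +30, then an open lip, without front wall, ramps up 18 degrees to x = +70. Stands on two cross strips.
- tray_c (a point): Centre of the tray on top of its floor (sheet 3 thick), 13 above what the tray stands on; the walls rise 25 above it. Axes as the tray's. The inside is 115 wide.
- tray_hook (a point): Notch under the tray's lip, at tray x = +49, 12.7 above its foot: under the ramp, in front of the front cross strip (a plate with its front face at x = +45 that reaches down to the foot). With the tray hooked this point lies on the rim bar's axis, strip outside the tank, lip over the inside. As the tray is tipped about the bar the strip comes to lie on top of it. Axes as the tray's.
- tray_handle (a point): Middle of the tray's black handle, a straight bar behind the back wall along tray x: 70 long (tray x from -140 to -70), 11 thick (tray y), 22 high, centre 32 above what the tray stands on. Axes as the tray's.
- cast0_c (a point): Cast pendant blank (brass): plate 30 (its x) x 22 (its y) x 7 thick, with a round stone setting 13 across on top, 10.5 high in all, about 30 g. This point is the centre of the plate, 3.5 above its underside; z up through the setting. Starts in the tray.
- cast1_c (a point): Cast pendant blank (brass): plate 30 (its x) x 22 (its y) x 7 thick, with a round stone setting 13 across on top, 10.5 high in all, about 30 g. This point is the centre of the plate, 3.5 above its underside; z up through the setting. If present, starts flat on the bench; None if absent.
- cast2_c (a point): Cast pendant blank (brass): plate 30 (its x) x 22 (its y) x 7 thick, with a round stone setting 13 across on top, 10.5 high in all, about 30 g. This point is the centre of the plate, 3.5 above its underside; z up through the setting. If present, starts flat on the bench; None if absent.
- cast3_c (a point): Cast pendant blank (copper): plate 30 (its x) x 22 (its y) x 7 thick, with a round stone setting 13 across on top, 10.5 high in all, about 30 g. This point is the centre of the plate, 3.5 above its underside; z up through the setting. If present, starts flat on the bench; None if absent.
- cast4_c (a point): Cast pendant blank (brass): plate 30 (its x) x 22 (its y) x 7 thick, with a round stone setting 13 across on top, 10.5 high in all, about 30 g. This point is the centre of the plate, 3.5 above its underside; z up through the setting. If present, starts flat on the bench; None if absent.
- cast5_c (a point): Cast pendant blank (copper): plate 30 (its x) x 22 (its y) x 7 thick, with a round stone setting 13 across on top, 10.5 high in all, about 30 g. This point is the centre of the plate, 3.5 above its underside; z up through the setting. If present, starts flat on the bench; None if absent.
- block: Bystander, not part of the job: steel bench block, 50 x 50 x 18 mm, loose on the bench; to be left where it is. Origin at its underside.
- pliers: Bystander, not part of the job: red-handled pliers, about 135 x 50 x 14 mm, loose on the bench; to be left where it is. Origin at its underside.
- tape: Bystander, not part of the job: white roll of tape lying flat, 60 across, 24 high mm, loose on the bench; to be left where it is. Origin at its underside.

How it is judged:
On the way, in this order (a step that is already met when the one before it is completed fails the run):
1. the drain valve is shut (above 1.40 rad) and every casting lies in the tray (value of joint valve above 1.4 rad and x of cast0_c in the frame of tray_c between -0.07 and 0.055 m and y of cast0_c in the frame of tray_c between -0.058 and 0.058 m and z of cast0_c in the frame of tray_c between -0.004 and 0.035 m and x of cast1_c in the frame of tray_c between -0.07 and 0.055 m and y of cast1_c in the frame of tray_c between -0.058 and 0.058 m and z of cast1_c in the frame of tray_c between -0.004 and 0.035 m and x of cast2_c in the frame of tray_c between -0.07 and 0.055 m and y of cast2_c in the frame of tray_c between -0.058 and 0.058 m and z of cast2_c in the frame of tray_c between -0.004 and 0.035 m and x of cast3_c in the frame of tray_c between -0.07 and 0.055 m and y of cast3_c in the frame of tray_c between -0.058 and 0.058 m and z of cast3_c in the frame of tray_c between -0.004 and 0.035 m and x of cast4_c in the frame of tray_c between -0.07 and 0.055 m and y of cast4_c in the frame of tray_c between -0.058 and 0.058 m and z of cast4_c in the frame of tray_c between -0.004 and 0.035 m and x of cast5_c in the frame of tray_c between -0.07 and 0.055 m and y of cast5_c in the frame of tray_c between -0.058 and 0.058 m and z of cast5_c in the frame of tray_c between -0.004 and 0.035 m), for 0.2 s.
2. the tray rests hooked on the near long rim of the tank (notch within 10 mm of the rim axis, touching the tank), tilted less than 0.4 rad, with all castings still in it and the drain shut (all of step 1 and contact force between tray and tank above 0.2 N and angle between tray_c's own z axis and vertical below 0.4 rad and x of tray_hook in the frame of tank_rim between -0.09 and 0.09 m and y of tray_hook in the frame of tank_rim between -0.01 and 0.01 m and z of tray_hook in the frame of tank_rim between -0.01 and 0.01 m), for 0.1 s.
3. the tray is tipped over on the rim (tilted more than 0.8 rad, notch within 14 mm of the rim axis) and all castings are in the tank, with the drain shut (value of joint valve above 1.4 rad and angle between tray_c's own z axis and vertical above 0.8 rad and x of tray_hook in the frame of tank_rim between -0.09 and 0.09 m and y of tray_hook in the frame of tank_rim between -0.014 and 0.014 m and z of tray_hook in the frame of tank_rim between -0.014 and 0.014 m and x of cast0_c in the frame of tank_in between -0.132 and 0.132 m and y of cast0_c in the frame of tank_in between -0.082 and 0.082 m and z of cast0_c in the frame of tank_in between -0.005 and 0.06 m and x of cast1_c in the frame of tank_in between -0.132 and 0.132 m and y of cast1_c in the frame of tank_in between -0.082 and 0.082 m and z of cast1_c in the frame of tank_in between -0.005 and 0.06 m and x of cast2_c in the frame of tank_in between -0.132 and 0.132 m and y of cast2_c in the frame of tank_in between -0.082 and 0.082 m and z of cast2_c in the frame of tank_in between -0.005 and 0.06 m and x of cast3_c in the frame of tank_in between -0.132 and 0.132 m and y of cast3_c in the frame of tank_in between -0.082 and 0.082 m and z of cast3_c in the frame of tank_in between -0.005 and 0.06 m and x of cast4_c in the frame of tank_in between -0.132 and 0.132 m and y of cast4_c in the frame of tank_in between -0.082 and 0.082 m and z of cast4_c in the frame of tank_in between -0.005 and 0.06 m and x of cast5_c in the frame of tank_in between -0.132 and 0.132 m and y of cast5_c in the frame of tank_in between -0.082 and 0.082 m and z of cast5_c in the frame of tank_in between -0.005 and 0.06 m), for 0.1 s.
At the end, for the whole second after the job is handed in: The valve reads above 1.40 rad, every casting present lies in the tank at least 35 mm below the rim, and the tray stands upright (within 0.08 rad) and released on its mat, its centre within 45 mm of the mat's centre along each of the mat's axes (value of joint valve above 1.4 rad and x of cast0_c in the frame of tank_in between -0.132 and 0.132 m and y of cast0_c in the frame of tank_in between -0.082 and 0.082 m and z of cast0_c in the frame of tank_in between -0.005 and 0.06 m and x of cast1_c in the frame of tank_in between -0.132 and 0.132 m and y of cast1_c in the frame of tank_in between -0.082 and 0.082 m and z of cast1_c in the frame of tank_in between -0.005 and 0.06 m and x of cast2_c in the frame of tank_in between -0.132 and 0.132 m and y of cast2_c in the frame of tank_in between -0.082 and 0.082 m and z of cast2_c in the frame of tank_in between -0.005 and 0.06 m and x of cast3_c in the frame of tank_in between -0.132 and 0.132 m and y of cast3_c in the frame of tank_in between -0.082 and 0.082 m and z of cast3_c in the frame of tank_in between -0.005 and 0.06 m and x of cast4_c in the frame of tank_in between -0.132 and 0.132 m and y of cast4_c in the frame of tank_in between -0.082 and 0.082 m and z of cast4_c in the frame of tank_in between -0.005 and 0.06 m and x of cast5_c in the frame of tank_in between -0.132 and 0.132 m and y of cast5_c in the frame of tank_in between -0.082 and 0.082 m and z of cast5_c in the frame of tank_in between -0.005 and 0.06 m and x of tray_c in the frame of mat between -0.045 and 0.045 m and y of tray_c in the frame of mat between -0.045 and 0.045 m and height (world z) of tray_c below 0.025 m and angle between tray_c's own z axis and vertical below 0.08 rad and velocity of joint valve below 0.05 rad/s); the robot touches nothing.
It fails at once if the bench block, the pliers or the tape roll is moved more than 50 mm from where it lay (distance of any of block, pliers, tape from where it was at the start of the episode above 0.05 m).
Of cast1, cast2, cast3, cast4, cast5 only 3 to 5 are there at a start; the rules pass over those that are not, and their reading is None.
At some moment in a run one of cast0, cast1, cast2, cast3, cast4, cast5 may be knocked a few centimetres aside while the robot is not near it.
It also fails if it takes over 208 s, if anything falls off the work surface, if the arm or the gripper's body presses on something with over 40 N, if the wrist force passes 120 N, or if a joint passes its speed limit or range.

## Working session

There is one attempt and no reset: what is moved stays moved. The work goes in short steps, Python scripts to look and compute and a shell command to move; the robot and the scene stay as the last step left them, time stands still between calls to the robot, and variables do not carry over. Pictures are saved under pics/ and viewed, about 12 in all and at most 16, crops included, and the job is handed in when it is done.

```bash
ls; mkdir -p pics; cat > h.py <<'E'
import numpy as np, cv2, json
from workcell import status, eyes, bot
from scipy.spatial.transform import Rotation as R
def snap(n,f,crop=None,sc=1):
    i=eyes.camera_info(n); im=eyes.camera(n)
    np.save(f'pics/{f}.npy',im); json.dump({k:(np.array(v).tolist()) for k,v in i.items()},open(f'pics/{f}.json','w'))
    cv2.imwrite(f'pics/{f}.png',im[:,:,::-1]); return im
def crop(f,out,u0,v0,u1,v1,sc):
    im=np.load(f'pics/{f}.npy')[v0:v1,u0:u1]
    cv2.imwrite(f'pics/{out}.png',cv2.resize(im,None,fx=sc,fy=sc,interpolation=cv2.INTER_CUBIC)[:,:,::-1])
def px(f,u,v,z):
    i=json.load(open(f'pics/{f}.json')); V=np.array(i['view']); fl=240/np.tan(np.radians(i['fovy'])/2)
    d=np.array([(u-i['cx'])/fl,-(v-i['cy'])/fl,-1]); Rw=V[:3,:3].T; o=-Rw@V[:3,3]; d=Rw@d
    return o+d*(z-o[2])/d[2]
def proj(f,P):
    i=json.load(open(f'pics/{f}.json')); V=np.array(i['view']); fl=240/np.tan(np.radians(i['fovy'])/2)
    c=V[:3,:3]@np.array(P)+V[:3,3]; return i['cx']+fl*c[0]/-c[2], i['cy']-fl*c[1]/-c[2]
def pose():
    s=status.get_obs(); return np.array(s['tool_pos']),R.from_quat(s['eef_rot']),s
def go(P,Rt=None):
    "shift and turn (tool axes) to reach world P, rotation Rt"
    p,r,s=pose(); sh=r.inv().apply(np.array(P)-p); o=(r.inv()*Rt).as_rotvec(degrees=True) if Rt is not None else np.zeros(3)
    print('shift mm',(sh*1000).round(1),'turn deg',o.round(1)); return sh,o
def down(yaw):
    "tool down with jaw axis (y) at world yaw deg"
    c,s=np.cos(np.radians(yaw)),np.sin(np.radians(yaw)); y=np.array([c,s,0]); z=np.array([0,0,-1.]); x=np.cross(y,z)
    return R.from_matrix(np.array([x,y,z]).T)
E
python3 - <<'E'
from h import *
for n in ['scene','side','wrist']:
    snap(n,n+'0'); i=eyes.camera_info(n); print(n,{k:np.array(v).round(3).tolist() for k,v in i.items()})
p,r,s=pose(); print(s); print(r.as_matrix().round(2))
E
```

```text
pics
scene {'fovy': 53.01, 'cx': 326.018, 'cy': 238.003, 'view': [[0.818, 0.575, 0.012, -0.376], [-0.427, 0.594, 0.681, 0.169], [0.384, -0.563, 0.732, -1.273], [0.0, 0.0, 0.0, 1.0]]}
side {'fovy': 48.783, 'cx': 312.621, 'cy': 238.808, 'view': [[0.976, -0.217, 0.007, -0.507], [0.143, 0.67, 0.729, -0.124], [-0.162, -0.71, 0.685, -1.12], [0.0, 0.0, 0.0, 1.0]]}
wrist {'fovy': 69.914, 'cx': 314.804, 'cy': 240.74, 'view': [[0.312, -0.95, -0.0, -0.625], [0.915, 0.301, -0.267, 0.033], [0.254, 0.083, 0.964, -0.376], [0.0, 0.0, 0.0, 1.0]]}
{'time_s': 0.15, 'joint_positions': array([ 1.210513  ,  0.41784946, -0.01030122,  1.61402229,  0.00467199,
        1.11068154, -0.05299375]), 'dq': array([ 0.00088438, -0.00115106, -0.00089862, -0.00155611, -0.00088392,
       -0.00077526,  0.00155885]), 'joint_torque': array([ 1.75568359e-03, -8.64736962e+01,  6.79543745e-01, -4.35050797e+01,
        1.91696797e-02,  5.76044855e-03,  2.10891784e-05]), 'tool_pos': array([ 0.19580159, -0.59326609,  0.23080183]), 'eef_rot': array([ 9.87323929e-01,  1.58717482e-01, -1.00685631e-04, -4.57359402e-04]), 'wrist_force': array([-0.23655984, -0.47694304,  0.44660809]), 'ft_torque': array([ 0.02413745, -0.09353273, -0.00617061]), 'gripper_width': 0.08506030047129076}
[[ 0.95  0.31 -0.  ]
 [ 0.31 -0.95  0.  ]
 [-0.   -0.   -1.  ]]
```

View pics/scene0.png

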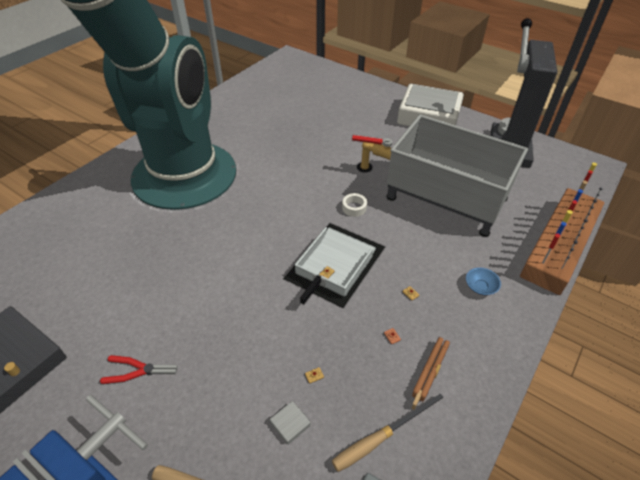

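View pics/side0.png

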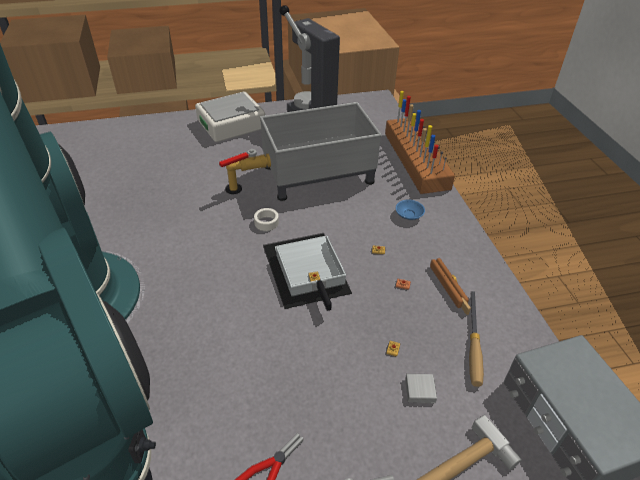

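Scene view: tray at about (335,262), tank (455,165), red lever (370,140). Loose castings: brass at (411,293), copper at (392,336) and brass at (315,375). Next I'll look at enlarged crops.

```bash
python3 - <<'E'
from h import *
crop('scene0','c1',275,205,435,325,5)
crop('side0','c2',200,95,400,245,4)
E
```

```text
(no output)
```

View pics/c1.png

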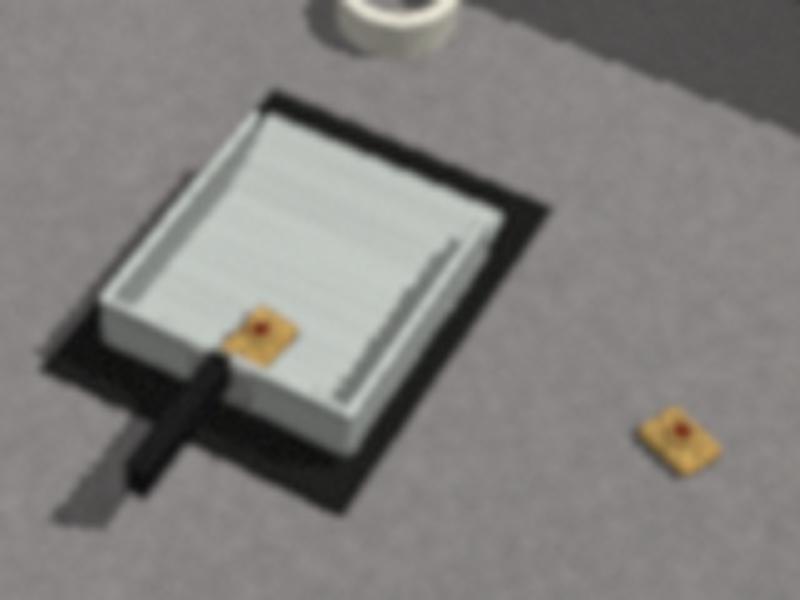

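View pics/c2.png

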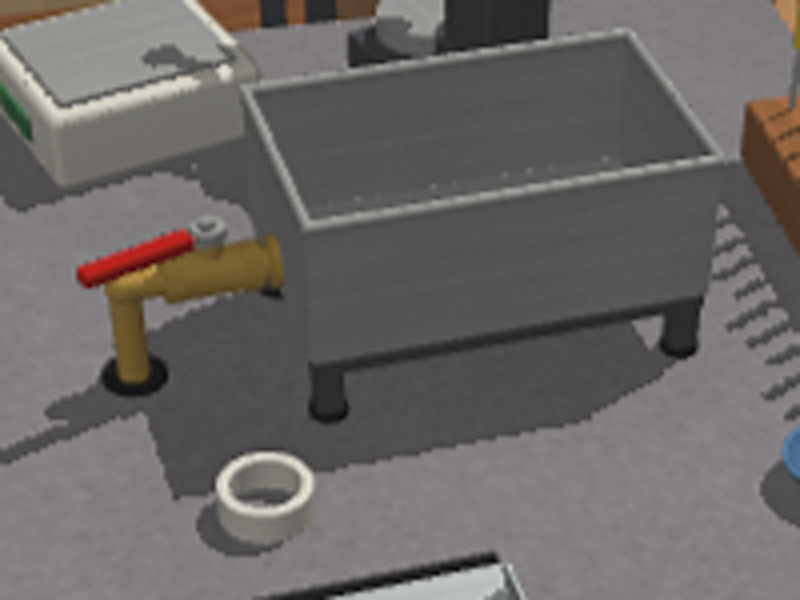

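```bash
python3 - <<'E'
from h import *
f='scene0'; a=lambda U,V,z:px(f,275+U/5,205+V/5,z).round(4)
m=[a(*q,0.003) for q in [(45,368),(275,92),(550,208),(342,513)]]
print('mat',m,np.mean(m,0)); print([np.linalg.norm(m[i]-m[i-1]).round(3) for i in range(4)])
t=[a(102,300,.041),a(350,412,.041)];print('tray back',t, np.linalg.norm(t[0]-t[1]))
print('lip',a(262,112,.041),a(505,215,.03)); print('handle end',a(142,465,.046),'root',a(215,362,.046))
print('cast0',a(262,332,.023));print('cA',a(680,440,.007), 'corners',[a(*q,.007)[:2] for q in [(640,435),(672,407),(720,447),(688,475)]])
for n,q in dict(cB=(392.5,336),cC=(315,375),block=(289,421),plieraxis=(148,369),tape=(354,202)).items(): print(n,px(f,*q,.007).round(4))
g='side0'; b=lambda U,V,z:px(g,200+U/4,95+V/4,z).round(4)
k=[b(*q,.153) for q in [(312,222),(722,157),(628,35),(245,88)]]
print('tank',k,np.mean(k,0),[np.linalg.norm(k[i]-k[i-1]).round(3) for i in range(4)])
print('lever axis',b(207,232,.108),'tip',b(85,272,.105))
for n,q in dict(cA=(378.5,250),cB=(403,284),cC=(393,348)).items(): print(n,px(g,*q,.007).round(4))
print('lever scene',px(f,388,142,.108),px(f,353,138.5,.105))
E
```

```text
mat [array([ 0.4351, -0.1225,  0.003 ]), array([0.4203, 0.0724, 0.003 ]), array([0.565 , 0.0847, 0.003 ]), array([ 0.5807, -0.1108,  0.003 ])] [ 0.500275 -0.01905   0.003   ]
[np.float64(0.146), np.float64(0.195), np.float64(0.145), np.float64(0.196)]
tray back [array([ 0.4522, -0.1024,  0.041 ]), array([ 0.5695, -0.0907,  0.041 ])] 0.11788205970375647
lip [0.4436 0.0272 0.041 ] [0.561  0.0468 0.03  ]
handle end [ 0.5191 -0.1634  0.046 ] root [ 0.5124 -0.1049  0.046 ]
cast0 [ 0.5086 -0.0653  0.023 ]
cA [ 6.769e-01 -1.000e-04  7.000e-03] corners [array([ 0.662 , -0.0076]), array([0.666 , 0.0132]), array([0.6923, 0.0064]), array([ 0.6882, -0.0141])]
cB [ 0.6968 -0.113   0.007 ]
cC [ 0.6221 -0.2668  0.007 ]
block [ 0.6357 -0.361   0.007 ]
plieraxis [ 0.3655 -0.4347  0.007 ]
tape [0.4283 0.1655 0.007 ]
tank [array([0.4847, 0.2282, 0.153 ]), array([0.745 , 0.2462, 0.153 ]), array([0.7298, 0.404 , 0.153 ]), array([0.4685, 0.3885, 0.153 ])] [0.607    0.316725 0.153   ] [np.float64(0.161), np.float64(0.261), np.float64(0.159), np.float64(0.262)]
lever axis [0.4282 0.2975 0.108 ] tip [0.3496 0.2744 0.105 ]
cA [ 0.6738 -0.0048  0.007 ]
cB [ 0.6936 -0.1165  0.007 ]
cC [ 0.6186 -0.2698  0.007 ]
lever scene [0.43265358 0.3048352  0.108     ] [0.35184647 0.26948435 0.105     ]
```

```bash
python3 - <<'E'
from h import *
i=eyes.camera_info('wrist'); V=np.array(i['view']); p,r,s=pose()
print('cam pos tool',r.inv().apply(-V[:3,:3].T@V[:3,3]-p).round(3),'axis',r.inv().apply(-V[2,:3]).round(3))
go([.60,-.16,.33],down(-90))
E
```

```text
cam pos tool [ 0.068  0.    -0.14 ] axis [-0.267  0.     0.964]
shift mm [ 519.6 -284.8  -99. ] turn deg [-0.1  0.  18.3]
```

```bash
python3 -m handwheel '[{"x":0.04,"y":-0.02,"z":-0.01,"rz":4},{"x":0.08,"y":-0.05,"z":-0.02,"rz":8},{"x":0.15,"y":-0.08,"z":-0.04,"rz":14},{"x":0.52,"y":-0.285,"z":-0.1,"rz":18.3},{"x":0.52,"y":-0.285,"z":-0.1,"rz":18.3},{"x":0.52,"y":-0.285,"z":-0.1,"rz":18.3},{"x":0.52,"y":-0.285,"z":-0.1,"rz":18.3},{"x":0.52,"y":-0.285,"z":-0.1,"rz":18.3},{"x":0.52,"y":-0.285,"z":-0.1,"rz":18.3},{"x":0.52,"y":-0.285,"z":-0.1,"rz":18.3}]' ; python3 - <<'E'
from h import *
go([.60,-.16,.33],down(-90))
E
```

```text
shift mm [ 519.6 -284.8  -99. ] turn deg [-0.1  0.  18.3]schema error: expected keys jaw, x, y, z, rx, ry, rz
```

```bash
python3 -m handwheel '[{"jaw":0,"x":0.05,"y":-0.027,"z":-0.01,"rx":0,"ry":0,"rz":5},{"jaw":0,"x":0.09,"y":-0.05,"z":-0.02,"rx":0,"ry":0,"rz":10},{"jaw":0,"x":0.135,"y":-0.07,"z":-0.03,"rx":0,"ry":0,"rz":18},{"jaw":0,"x":0.52,"y":-0.285,"z":-0.1,"rx":0,"ry":0,"rz":18.3},{"jaw":0,"x":0.52,"y":-0.285,"z":-0.1,"rx":0,"ry":0,"rz":18.3},{"jaw":0,"x":0.52,"y":-0.285,"z":-0.1,"rx":0,"ry":0,"rz":18.3},{"jaw":0,"x":0.52,"y":-0.285,"z":-0.1,"rx":0,"ry":0,"rz":18.3},{"jaw":0,"x":0.52,"y":-0.285,"z":-0.1,"rx":0,"ry":0,"rz":18.3},{"jaw":0,"x":0.52,"y":-0.285,"z":-0.1,"rx":0,"ry":0,"rz":18.3},{"jaw":0,"x":0.52,"y":-0.285,"z":-0.1,"rx":0,"ry":0,"rz":18.3}]' 40; python3 - <<'E'
from h import *
go([.60,-.16,.33],down(-90))
E
```

```text
time_s: 1.15
tool_pos: [0.5315, -0.2338, 0.3149]
eef_rot: [1.0, -0.0, -0.0, -0.0]
wrist_force: [0.5, -0.8, 0.0]
gripper_width: 0.0857
shift mm [ 68.4 -73.9 -15. ] turn deg [-0.  0. -0.]
```

```bash
python3 -m handwheel '[{"jaw":0,"x":0.04,"y":-0.03,"z":-0.01,"rx":0,"ry":0,"rz":0},{"jaw":0,"x":0.068,"y":-0.06,"z":-0.015,"rx":0,"ry":0,"rz":0},{"jaw":0,"x":0.068,"y":-0.074,"z":-0.015,"rx":0,"ry":0,"rz":0},{"jaw":0,"x":0.068,"y":-0.074,"z":-0.015,"rx":0,"ry":0,"rz":0},{"jaw":0,"x":0.068,"y":-0.074,"z":-0.015,"rx":0,"ry":0,"rz":0},{"jaw":0,"x":0.068,"y":-0.074,"z":-0.015,"rx":0,"ry":0,"rz":0},{"jaw":0,"x":0.068,"y":-0.074,"z":-0.015,"rx":0,"ry":0,"rz":0},{"jaw":0,"x":0.068,"y":-0.074,"z":-0.015,"rx":0,"ry":0,"rz":0},{"jaw":0,"x":0.068,"y":-0.074,"z":-0.015,"rx":0,"ry":0,"rz":0},{"jaw":0,"x":0.068,"y":-0.074,"z":-0.015,"rx":0,"ry":0,"rz":0}]'; python3 - <<'E'
from h import *
snap('wrist','w1')
for P in [(.675,-.002,.007),(.695,-.115,.007),(.62,-.268,.007),(.515,-.15,.04)]: print(proj('w1',P))
E
```

```text
time_s: 2.15
tool_pos: [0.5995, -0.1601, 0.33]
eef_rot: [1.0, -0.001, -0.0, -0.0]
wrist_force: [0.4, -0.5, 0.0]
gripper_width: 0.0852
(np.float64(192.42241732777507), np.float64(139.46524374302254))
(np.float64(279.257786009359), np.float64(122.9616196866216))
(np.float64(395.3925098292874), np.float64(181.9212351820936))
(np.float64(307.2091398374866), np.float64(264.58518485548007))
```

View pics/w1.png

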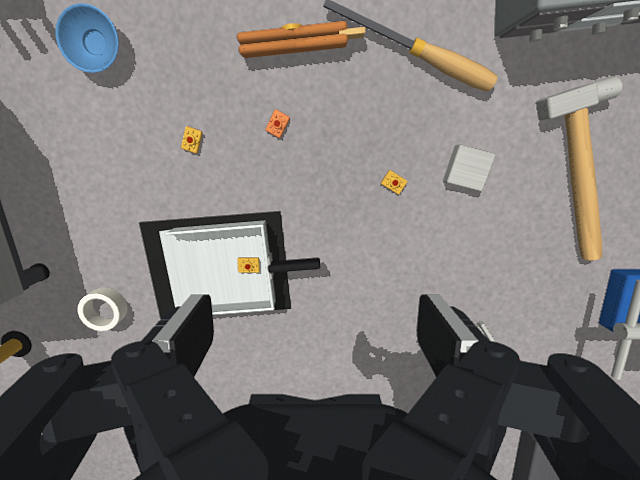

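The wrist view confirms three loose castings, at about (192,140), (277,123) and (394,182), with the tray handle at about (295,265). I'll segment them for yaw.

```bash
python3 - <<'E'
from h import *
im=np.load('pics/w1.npy'); hsv=cv2.cvtColor(im,cv2.COLOR_RGB2HSV)
m=((hsv[...,1]>150)&(hsv[...,2]>90)).astype(np.uint8)
m=cv2.morphologyEx(m,cv2.MORPH_CLOSE,np.ones((3,3)))
for (u,v,z) in [(192,140,.007),(277,123,.007),(394,182,.007),(248,265,.021)]:
    w=np.zeros_like(m); w[v-20:v+20,u-20:u+20]=m[v-20:v+20,u-20:u+20]
    pts=np.array([px('w1',a,b,z)[:2]*1000 for b,a in np.argwhere(w)],np.float32)
    c,(a,b),t=cv2.minAreaRect(pts); 
    bx=cv2.boxPoints((c,(a,b),t)); e=[bx[1]-bx[0],bx[2]-bx[1]]; L=max(e,key=np.linalg.norm)
    print(np.round(c,1),round(a,1),round(b,1),'long axis yaw',np.degrees(np.arctan2(L[1],L[0])).round(1)%180, pts.mean(0).round(1))
a=lambda u,v,z:px('w1',u,v,z).round(4)
print('handle tip/root',a(318.5,263,.043),a(270,266,.043)); print('mat',a(140,223,.003),a(281,211,.003),a(291,309,.003))
E
```

```text
[ 6.748e+02 -5.000e-01] 21.6 28.9 long axis yaw 160.9 [ 6.749e+02 -6.000e-01]
[ 694.5 -112.2] 20.7 28.5 long axis yaw 151.1 [ 694.6 -112.3]
[ 620.  -265.8] 29.0 21.0 long axis yaw 58.9 [ 620.1 -265.8]
[507.8 -67.6] 28.4 20.5 long axis yaw 89.9 [508.6 -67.7]
handle tip/root [ 0.5182 -0.1649  0.043 ] [ 0.5142 -0.101   0.043 ]
mat [0.5637 0.0832 0.003 ] [ 0.5802 -0.1136  0.003 ] [ 0.4317 -0.1243  0.003 ]
```

```bash
python3 - <<'E'
from h import *
go([.620,-.266,.002],down(-31.1)); print(pose()[2]['joint_positions'].round(2))
E
```

```text
shift mm [ 20.7 106.2 327.9] turn deg [ -0.1  -0.  -59. ]
[ 0.4   0.35 -0.25  1.49  0.09  1.31 -1.43]
```

```bash
python3 -m handwheel '[{"jaw":0,"x":0.005,"y":0.026,"z":0.04,"rx":0,"ry":0,"rz":-8.5},{"jaw":0,"x":0.01,"y":0.052,"z":0.08,"rx":0,"ry":0,"rz":-17},{"jaw":0,"x":0.015,"y":0.08,"z":0.12,"rx":0,"ry":0,"rz":-25.5},{"jaw":0,"x":0.0207,"y":0.106,"z":0.16,"rx":0,"ry":0,"rz":-34},{"jaw":0,"x":0.0207,"y":0.1062,"z":0.2,"rx":0,"ry":0,"rz":-42.5},{"jaw":60,"x":0.0207,"y":0.1062,"z":0.23,"rx":0,"ry":0,"rz":-51},{"jaw":60,"x":0.0207,"y":0.1062,"z":0.26,"rx":0,"ry":0,"rz":-59},{"jaw":60,"x":0.0207,"y":0.1062,"z":0.29,"rx":0,"ry":0,"rz":-59},{"jaw":60,"x":0.0207,"y":0.1062,"z":0.31,"rx":0,"ry":0,"rz":-59},{"jaw":60,"x":0.0207,"y":0.1062,"z":0.318,"rx":0,"ry":0,"rz":-59}]'; python3 - <<'E'
from h import *
go([.620,-.266,.002],down(-31.1)); print(pose()[2]['joint_positions'].round(2))
E
```

```text
time_s: 3.2
tool_pos: [0.619, -0.2656, 0.0096]
eef_rot: [0.871, 0.492, -0.001, -0.002]
wrist_force: [0.6, -0.2, 1.3]
gripper_width: 0.0654
shift mm [0.2 1.1 7.6] turn deg [-0.2 -0.   0. ]
[ 0.6   0.79 -0.34  1.6   0.33  0.82 -0.42]
```

Now descend, close and lift.

```bash
python3 -m handwheel '[{"jaw":60,"x":0,"y":0.001,"z":0.0075,"rx":0,"ry":0,"rz":0},{"jaw":255,"x":0,"y":0.001,"z":0.0075,"rx":0,"ry":0,"rz":0},{"jaw":255,"x":0,"y":0.001,"z":0.0075,"rx":0,"ry":0,"rz":0},{"jaw":255,"x":0,"y":0.001,"z":0.0075,"rx":0,"ry":0,"rz":0},{"jaw":255,"x":0,"y":0.001,"z":0.0075,"rx":0,"ry":0,"rz":0},{"jaw":255,"x":0,"y":0.001,"z":0.0075,"rx":0,"ry":0,"rz":0},{"jaw":255,"x":0,"y":0.001,"z":-0.02,"rx":0,"ry":0,"rz":0},{"jaw":255,"x":0,"y":0.001,"z":-0.06,"rx":0,"ry":0,"rz":0},{"jaw":255,"x":0,"y":0.001,"z":-0.1,"rx":0,"ry":0,"rz":0},{"jaw":255,"x":0,"y":0.001,"z":-0.1,"rx":0,"ry":0,"rz":0}]' 40; python3 - <<'E'
from h import *
go([.5365,-.024,.024],down(-85)); go([.5365,-.024,.1],down(-85))
E
```

```text
time_s: 4.2
tool_pos: [0.6229, -0.2672, 0.116]
eef_rot: [0.871, 0.492, 0.002, 0.002]
wrist_force: [0.5, -0.5, -0.2]
gripper_width: 0.0199
shift mm [ 163.6 -200.    91.3] turn deg [ 0.2 -0.2 53.9]
shift mm [ 163.7 -199.6   15.3] turn deg [ 0.2 -0.2 53.9]
```

```bash
python3 -m handwheel '[{"jaw":255,"x":0.025,"y":-0.03,"z":0,"rx":0,"ry":0,"rz":8.5},{"jaw":255,"x":0.053,"y":-0.065,"z":0,"rx":0,"ry":0,"rz":17},{"jaw":255,"x":0.081,"y":-0.1,"z":0,"rx":0,"ry":0,"rz":25.5},{"jaw":255,"x":0.11,"y":-0.135,"z":0,"rx":0,"ry":0,"rz":34},{"jaw":255,"x":0.14,"y":-0.17,"z":0.01,"rx":0,"ry":0,"rz":42.5},{"jaw":255,"x":0.1637,"y":-0.2,"z":0.02,"rx":0,"ry":0,"rz":51},{"jaw":255,"x":0.1637,"y":-0.2,"z":0.05,"rx":0,"ry":0,"rz":54},{"jaw":255,"x":0.1637,"y":-0.2,"z":0.07,"rx":0,"ry":0,"rz":54},{"jaw":255,"x":0.1637,"y":-0.2,"z":0.08,"rx":0,"ry":0,"rz":54},{"jaw":255,"x":0.1637,"y":-0.2,"z":0.09,"rx":0,"ry":0,"rz":54}]'; python3 - <<'E'
from h import *
go([.5365,-.024,.0205],down(-85)); go([.6945,-.1122,.1],down(-118.9))
E
```

```text
time_s: 5.2
tool_pos: [0.5368, -0.024, 0.0251]
eef_rot: [0.999, 0.043, 0.003, 0.001]
wrist_force: [0.4, -0.5, -0.5]
gripper_width: 0.0203
shift mm [-0.3 -0.1  4.6] turn deg [ 0.1 -0.3 -0.1]
shift mm [149.9 101.6 -73.9] turn deg [ 0.  -0.3 33.8]
```

```bash
python3 -m handwheel '[{"jaw":255,"x":0,"y":0,"z":0.0045,"rx":0,"ry":0,"rz":0},{"jaw":150,"x":0,"y":0,"z":0.0045,"rx":0,"ry":0,"rz":0},{"jaw":150,"x":0,"y":0,"z":0.0045,"rx":0,"ry":0,"rz":0},{"jaw":150,"x":0,"y":0,"z":0.0045,"rx":0,"ry":0,"rz":0},{"jaw":150,"x":0,"y":0,"z":-0.03,"rx":0,"ry":0,"rz":0},{"jaw":60,"x":0.02,"y":0.01,"z":-0.07,"rx":0,"ry":0,"rz":8},{"jaw":60,"x":0.055,"y":0.035,"z":-0.075,"rx":0,"ry":0,"rz":16},{"jaw":60,"x":0.09,"y":0.06,"z":-0.075,"rx":0,"ry":0,"rz":24},{"jaw":60,"x":0.125,"y":0.085,"z":-0.075,"rx":0,"ry":0,"rz":32},{"jaw":60,"x":0.15,"y":0.1016,"z":-0.075,"rx":0,"ry":0,"rz":33.8}]'; python3 - <<'E'
from h import *
snap('wrist','w2'); print(proj('w2',(.6945,-.1122,.007)),proj('w2',(.5365,-.024,.021)),proj('w2',(.6748,-.0005,.007)))
go([.6945,-.1122,.002],down(-118.9))
im=np.load('pics/w2.npy')
hsv=cv2.cvtColor(im,cv2.COLOR_RGB2HSV); m=((hsv[...,1]>150)&(hsv[...,2]>90)).astype(np.uint8)
n,_,st,c=cv2.connectedComponentsWithStats(cv2.morphologyEx(m,cv2.MORPH_CLOSE,np.ones((5,5))))
for k in range(1,n):
    if st[k][4]>100: print(st[k],c[k].round(1),px('w2',*c[k],.007).round(4),px('w2',*c[k],.02).round(4))
E
```

```text
time_s: 6.2
tool_pos: [0.6965, -0.114, 0.1018]
eef_rot: [0.968, -0.252, 0.004, 0.0]
wrist_force: [-0.4, -0.4, 0.6]
gripper_width: 0.0655
(np.float64(313.79891884888985), np.float64(248.81171280901773)) (np.float64(314.31302710955407), np.float64(467.32624914311987)) (np.float64(199.80264770486002), np.float64(338.2942039352633))
shift mm [-6.5 -1.2 99.5] turn deg [-0.1 -0.5 -0.3]
[480   0  31  10 232] [493.3   3.5] [ 0.7754 -0.2809  0.007 ] [ 0.7743 -0.2735  0.02  ]
[ 179   26  187  156 8951] [273.4 105.5] [ 0.7908 -0.1365  0.007 ] [ 0.7888 -0.1371  0.02  ]
[ 298  227   30   40 1145] [312.9 246.7] [ 0.6962 -0.1124  0.007 ] [ 0.6994 -0.1143  0.02  ]
```

```bash
python3 -m handwheel '[{"jaw":60,"x":-0.005,"y":-0.001,"z":0.04,"rx":0,"ry":-0.5,"rz":0},{"jaw":60,"x":-0.0055,"y":-0.001,"z":0.08,"rx":0,"ry":-0.5,"rz":0},{"jaw":60,"x":-0.0055,"y":-0.001,"z":0.0995,"rx":0,"ry":-0.5,"rz":0},{"jaw":60,"x":-0.0055,"y":-0.001,"z":0.0995,"rx":0,"ry":-0.5,"rz":0},{"jaw":255,"x":-0.0055,"y":-0.001,"z":0.0995,"rx":0,"ry":-0.5,"rz":0},{"jaw":255,"x":-0.0055,"y":-0.001,"z":0.0995,"rx":0,"ry":-0.5,"rz":0},{"jaw":255,"x":-0.0055,"y":-0.001,"z":0.0995,"rx":0,"ry":-0.5,"rz":0},{"jaw":255,"x":-0.0055,"y":-0.001,"z":0.0995,"rx":0,"ry":-0.5,"rz":0},{"jaw":255,"x":-0.0055,"y":-0.001,"z":0.06,"rx":0,"ry":-0.5,"rz":0},{"jaw":255,"x":-0.0055,"y":-0.001,"z":0.02,"rx":0,"ry":-0.5,"rz":0}]'; python3 - <<'E'
from h import *
go([.4727,-.030,.1],down(-85));go([.4727,-.030,.0205],down(-85))
E
```

```text
time_s: 7.25
tool_pos: [0.6942, -0.1125, 0.0826]
eef_rot: [0.968, -0.252, -0.0, -0.0]
wrist_force: [1.1, 0.9, 0.9]
gripper_width: 0.02
shift mm [-233.6   36.2  -17.1] turn deg [ -0.1   0.1 -34.2]
shift mm [-233.5   36.2   62.4] turn deg [ -0.1   0.1 -34.2]
```

```bash
python3 -m handwheel '[{"jaw":255,"x":-0.04,"y":0.006,"z":-0.01,"rx":0,"ry":0,"rz":-7},{"jaw":255,"x":-0.085,"y":0.013,"z":-0.01,"rx":0,"ry":0,"rz":-14},{"jaw":255,"x":-0.13,"y":0.02,"z":-0.01,"rx":0,"ry":0,"rz":-21},{"jaw":255,"x":-0.175,"y":0.027,"z":-0.01,"rx":0,"ry":0,"rz":-28},{"jaw":255,"x":-0.215,"y":0.033,"z":-0.01,"rx":0,"ry":0,"rz":-34},{"jaw":255,"x":-0.2335,"y":0.036,"z":0.01,"rx":0,"ry":0,"rz":-34},{"jaw":255,"x":-0.2335,"y":0.036,"z":0.035,"rx":0,"ry":0,"rz":-34},{"jaw":255,"x":-0.2335,"y":0.036,"z":0.055,"rx":0,"ry":0,"rz":-34},{"jaw":255,"x":-0.2335,"y":0.036,"z":0.062,"rx":0,"ry":0,"rz":-34},{"jaw":255,"x":-0.2335,"y":0.036,"z":0.062,"rx":0,"ry":0,"rz":-34}]'; python3 - <<'E'
from h import *
go([.4727,-.030,.0205],down(-85)); go([.6748,-.0005,.1],down(-109.1))
E
```

```text
time_s: 8.25
tool_pos: [0.4729, -0.0298, 0.0209]
eef_rot: [0.999, 0.042, -0.0, -0.001]
wrist_force: [0.2, -0.3, -0.1]
gripper_width: 0.0201
shift mm [-0.2  0.2  0.4] turn deg [-0.1  0.1 -0.2]
shift mm [203.6 -12.5 -79.3] turn deg [-0.   0.1 23.9]
```

```bash
python3 -m handwheel '[{"jaw":150,"x":0,"y":0,"z":0,"rx":0,"ry":0,"rz":0},{"jaw":150,"x":0,"y":0,"z":0,"rx":0,"ry":0,"rz":0},{"jaw":150,"x":0,"y":0,"z":0,"rx":0,"ry":0,"rz":0},{"jaw":150,"x":0,"y":0,"z":-0.035,"rx":0,"ry":0,"rz":0},{"jaw":60,"x":0.03,"y":0,"z":-0.07,"rx":0,"ry":0,"rz":4},{"jaw":60,"x":0.075,"y":-0.005,"z":-0.08,"rx":0,"ry":0,"rz":12},{"jaw":60,"x":0.12,"y":-0.01,"z":-0.08,"rx":0,"ry":0,"rz":20},{"jaw":60,"x":0.165,"y":-0.0125,"z":-0.08,"rx":0,"ry":0,"rz":24},{"jaw":60,"x":0.2036,"y":-0.0125,"z":-0.08,"rx":0,"ry":0,"rz":24},{"jaw":60,"x":0.2036,"y":-0.0125,"z":-0.08,"rx":0,"ry":0,"rz":24}]'; python3 - <<'E'
from h import *
snap('wrist','w3'); print(proj('w3',(.6748,-.0005,.007)))
go([.6748,-.0005,.002],down(-109.1))
im=np.load('pics/w3.npy')
hsv=cv2.cvtColor(im,cv2.COLOR_RGB2HSV); m=((hsv[...,1]>150)&(hsv[...,2]>90)).astype(np.uint8)
n,_,st,c=cv2.connectedComponentsWithStats(cv2.morphologyEx(m,cv2.MORPH_CLOSE,np.ones((5,5))))
for k in range(1,n):
    if st[k][4]>100: print(st[k],c[k].round(1),px('w3',*c[k],.007).round(4),px('w3',*c[k],.02).round(4))
E
```

```text
time_s: 9.25
tool_pos: [0.6781, 0.0005, 0.1005]
eef_rot: [0.986, -0.167, 0.0, -0.001]
wrist_force: [-0.9, 0.5, -1.1]
gripper_width: 0.0654
(np.float64(317.43899541753706), np.float64(248.6786396221605))
shift mm [-0.8  0.9 98.3] turn deg [-0.1  0.1 -0.1]
[ 360    0  162   72 5374] [423.8  26.7] [ 0.7856 -0.1067  0.007 ] [ 0.7832 -0.102   0.02  ]
[ 300  228   30   40 1178] [314.6 247.4] [0.6764 0.0011 0.007 ] [ 6.8e-01 -2.0e-04  2.0e-02]
[459 410  30  25 511] [472.2 421.6] [ 0.4917 -0.0724  0.007 ] [ 0.5056 -0.0696  0.02  ]
```

```bash
python3 -m handwheel '[{"jaw":60,"x":0,"y":0,"z":0.045,"rx":0,"ry":0,"rz":0},{"jaw":60,"x":0,"y":0,"z":0.08,"rx":0,"ry":0,"rz":0},{"jaw":60,"x":0,"y":0,"z":0.098,"rx":0,"ry":0,"rz":0},{"jaw":60,"x":0,"y":0,"z":0.098,"rx":0,"ry":0,"rz":0},{"jaw":255,"x":0,"y":0,"z":0.098,"rx":0,"ry":0,"rz":0},{"jaw":255,"x":0,"y":0,"z":0.098,"rx":0,"ry":0,"rz":0},{"jaw":255,"x":0,"y":0,"z":0.098,"rx":0,"ry":0,"rz":0},{"jaw":255,"x":0,"y":0,"z":0.098,"rx":0,"ry":0,"rz":0},{"jaw":255,"x":0,"y":0,"z":0.06,"rx":0,"ry":0,"rz":0},{"jaw":255,"x":0,"y":0,"z":0.02,"rx":0,"ry":0,"rz":0}]'; python3 - <<'E'
from h import *
go([.503,-.007,.1],down(-85));go([.503,-.007,.0215],down(-85))
E
```

```text
time_s: 10.3
tool_pos: [0.6753, 0.0, 0.0811]
eef_rot: [0.986, -0.167, -0.001, -0.0]
wrist_force: [0.6, 0.1, -0.3]
gripper_width: 0.0197
shift mm [-160.5   63.3  -18.5] turn deg [ -0.1   0.1 -24.2]
shift mm [-160.3   63.3   60. ] turn deg [ -0.1   0.1 -24.2]
```

```bash
python3 -m handwheel '[{"jaw":255,"x":-0.04,"y":0.015,"z":-0.01,"rx":0,"ry":0,"rz":-6},{"jaw":255,"x":-0.08,"y":0.031,"z":-0.01,"rx":0,"ry":0,"rz":-12},{"jaw":255,"x":-0.12,"y":0.047,"z":-0.01,"rx":0,"ry":0,"rz":-18},{"jaw":255,"x":-0.1603,"y":0.0633,"z":-0.01,"rx":0,"ry":0,"rz":-24.2},{"jaw":255,"x":-0.1603,"y":0.0633,"z":0.02,"rx":0,"ry":0,"rz":-24.2},{"jaw":255,"x":-0.1603,"y":0.0633,"z":0.045,"rx":0,"ry":0,"rz":-24.2},{"jaw":255,"x":-0.1603,"y":0.0633,"z":0.06,"rx":0,"ry":0,"rz":-24.2},{"jaw":255,"x":-0.1603,"y":0.0633,"z":0.06,"rx":0,"ry":0,"rz":-24.2},{"jaw":150,"x":-0.1603,"y":0.0633,"z":0.06,"rx":0,"ry":0,"rz":-24.2},{"jaw":150,"x":-0.1603,"y":0.0633,"z":0.06,"rx":0,"ry":0,"rz":-24.2}]'; python3 - <<'E'
from h import *
go([.45,.02,.2],down(-85));go([.352,.315,.2],down(-85));go([.352,.315,.098],down(-85)); print(pose()[2]['joint_positions'].round(2))
E
```

```text
time_s: 11.3
tool_pos: [0.5037, -0.007, 0.0226]
eef_rot: [0.999, 0.044, -0.0, -0.001]
wrist_force: [0.0, -0.2, -0.0]
gripper_width: 0.0352
shift mm [ -51.2  -31.8 -177.3] turn deg [-0.1  0.   0. ]
shift mm [-123.1 -334.2 -176.9] turn deg [-0.1  0.   0. ]
shift mm [-123.1 -334.1  -74.9] turn deg [-0.1  0.   0. ]
[ 0.13  0.53 -0.22  2.04  0.19  0.59 -1.7 ]
```

```bash
python3 -m handwheel '[{"jaw":150,"x":0,"y":0,"z":-0.045,"rx":0,"ry":0,"rz":0},{"jaw":150,"x":0,"y":0,"z":-0.09,"rx":0,"ry":0,"rz":0},{"jaw":255,"x":-0.02,"y":-0.02,"z":-0.13,"rx":0,"ry":0,"rz":0},{"jaw":255,"x":-0.04,"y":-0.05,"z":-0.165,"rx":0,"ry":0,"rz":0},{"jaw":255,"x":-0.055,"y":-0.095,"z":-0.177,"rx":0,"ry":0,"rz":0},{"jaw":255,"x":-0.07,"y":-0.14,"z":-0.177,"rx":0,"ry":0,"rz":0},{"jaw":255,"x":-0.085,"y":-0.185,"z":-0.177,"rx":0,"ry":0,"rz":0},{"jaw":255,"x":-0.1,"y":-0.23,"z":-0.177,"rx":0,"ry":0,"rz":0},{"jaw":255,"x":-0.11,"y":-0.275,"z":-0.177,"rx":0,"ry":0,"rz":0},{"jaw":255,"x":-0.12,"y":-0.32,"z":-0.177,"rx":0,"ry":0,"rz":0}]'; python3 - <<'E'
from h import *
go([.352,.315,.2],down(-85));go([.352,.315,.099],down(-85)); print(pose()[2]['joint_positions'].round(2))
snap('wrist','w4')
E
```

```text
time_s: 12.3
tool_pos: [0.3556, 0.3028, 0.2013]
eef_rot: [0.999, 0.044, 0.001, -0.001]
wrist_force: [1.4, -1.0, 0.6]
gripper_width: -0.0
shift mm [ -2.5 -12.4   1.4] turn deg [-0.1 -0.1 -0. ]
shift mm [ -2.7 -12.3 102.4] turn deg [-0.1 -0.1 -0. ]
[-0.28  0.2  -0.54  2.01  0.13  0.96 -2.37]
```

View pics/w4.png

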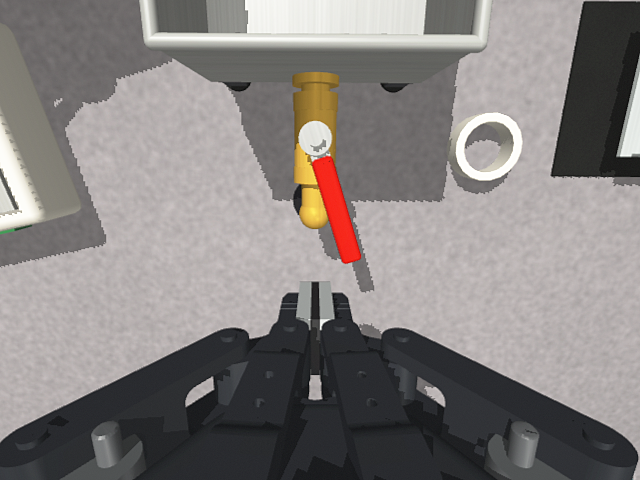

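Wrist view: lever runs from about (316,138) to its tip at (351,260). The shut fingers sit at (316,300), left of the lever in the image, so on its +y side. That's the side to push from.

```bash
python3 - <<'E'
from h import *
print(px('w4',316,138,.11),px('w4',351,261,.108)); print('rim -x end corners',px('w4',145,43,.15),px('w4',489,45,.15))
A=np.array([.430,.304])
for th in [200,215,230,245,260,274,276]:
    t=np.radians(th); P=A+.068*np.array([np.cos(t),np.sin(t)])+.022*np.array([np.sin(t),-np.cos(t)]); print(th,P.round(3),end=' '); go([*P,.099],down(-85))
E
```

```text
[0.42788744 0.3081086  0.11      ] [0.34582111 0.27573287 0.108     ]
rim -x end corners [0.46500814 0.39728948 0.15      ] [0.4788608  0.22575324 0.15      ]
200 [0.359 0.301] shift mm [  4.8   9.  102.7] turn deg [-0.3 -0.1  0.3]
215 [0.362 0.283] shift mm [  6.2  27.6 102.6] turn deg [-0.3 -0.1  0.3]
230 [0.369 0.266] shift mm [ 12.4  45.2 102.6] turn deg [-0.3 -0.1  0.3]
245 [0.381 0.252] shift mm [ 22.9  60.6 102.5] turn deg [-0.3 -0.1  0.3]
260 [0.397 0.241] shift mm [ 37.   72.8 102.5] turn deg [-0.3 -0.1  0.3]
274 [0.413 0.235] shift mm [ 52.6  80.5 102.5] turn deg [-0.3 -0.1  0.3]
276 [0.415 0.234] shift mm [ 55.   81.3 102.5] turn deg [-0.3 -0.1  0.3]
```

```bash
python3 -m handwheel '[{"jaw":255,"x":0,"y":-0.008,"z":0.04,"rx":0,"ry":0,"rz":0},{"jaw":255,"x":0,"y":-0.006,"z":0.08,"rx":0,"ry":0,"rz":0},{"jaw":255,"x":0,"y":-0.004,"z":0.102,"rx":0,"ry":0,"rz":0},{"jaw":255,"x":0.002,"y":0.005,"z":0.102,"rx":0,"ry":0,"rz":0},{"jaw":255,"x":0.005,"y":0.017,"z":0.102,"rx":0,"ry":0,"rz":0},{"jaw":255,"x":0.006,"y":0.028,"z":0.102,"rx":0,"ry":0,"rz":0},{"jaw":255,"x":0.012,"y":0.045,"z":0.102,"rx":0,"ry":0,"rz":0},{"jaw":255,"x":0.022,"y":0.06,"z":0.102,"rx":0,"ry":0,"rz":0},{"jaw":255,"x":0.036,"y":0.073,"z":0.102,"rx":0,"ry":0,"rz":0},{"jaw":255,"x":0.045,"y":0.078,"z":0.102,"rx":0,"ry":0,"rz":0}]'; python3 - <<'E'
from h import *
go([.415,.234,.099],down(-85))
E
```

```text
time_s: 13.35
tool_pos: [0.4066, 0.2347, 0.1008]
eef_rot: [0.999, 0.045, 0.002, -0.003]
wrist_force: [-2.3, 1.9, 0.2]
gripper_width: -0.0004
shift mm [8.3 1.5 1.8] turn deg [-0.3 -0.2  0.2]
```

Pushing with a small force as expected. Continue in small steps to the stop.

```bash
python3 -m handwheel '[{"jaw":255,"x":0.003,"y":0.001,"z":0,"rx":0,"ry":0,"rz":0},{"jaw":255,"x":0.006,"y":0.001,"z":0,"rx":0,"ry":0,"rz":0},{"jaw":255,"x":0.008,"y":0.001,"z":0,"rx":0,"ry":0,"rz":0},{"jaw":255,"x":0.01,"y":0.001,"z":0,"rx":0,"ry":0,"rz":0},{"jaw":255,"x":0.012,"y":0.001,"z":0,"rx":0,"ry":0,"rz":0},{"jaw":255,"x":0.012,"y":0.001,"z":0,"rx":0,"ry":0,"rz":0},{"jaw":255,"x":0.012,"y":0.001,"z":0,"rx":0,"ry":0,"rz":0},{"jaw":255,"x":0.012,"y":0.001,"z":0,"rx":0,"ry":0,"rz":0},{"jaw":255,"x":0.012,"y":0.001,"z":0,"rx":0,"ry":0,"rz":0},{"jaw":255,"x":0.012,"y":0.001,"z":0,"rx":0,"ry":0,"rz":0}]'
```

```text
time_s: 14.35
tool_pos: [0.4159, 0.2348, 0.1003]
eef_rot: [0.999, 0.046, -0.001, -0.002]
wrist_force: [-19.9, -2.9, 11.6]
gripper_width: 0.0002
```

```bash
python3 -m handwheel '[{"jaw":255,"x":-0.01,"y":0,"z":0,"rx":0,"ry":0,"rz":0},{"jaw":255,"x":-0.03,"y":0,"z":-0.03,"rx":0,"ry":0,"rz":0},{"jaw":255,"x":-0.03,"y":0.03,"z":-0.07,"rx":0,"ry":0,"rz":0},{"jaw":255,"x":-0.02,"y":0.06,"z":-0.1,"rx":0,"ry":0,"rz":0},{"jaw":255,"x":0,"y":0.09,"z":-0.13,"rx":0,"ry":0,"rz":0},{"jaw":200,"x":0,"y":0.12,"z":-0.16,"rx":0,"ry":0,"rz":0},{"jaw":120,"x":0,"y":0.14,"z":-0.19,"rx":0,"ry":0,"rz":0},{"jaw":60,"x":0,"y":0.16,"z":-0.22,"rx":0,"ry":0,"rz":0},{"jaw":0,"x":0,"y":0.16,"z":-0.23,"rx":0,"ry":0,"rz":0},{"jaw":0,"x":0,"y":0.16,"z":-0.23,"rx":0,"ry":0,"rz":0}]'; python3 - <<'E'
from h import *
snap('wrist','w5');snap('scene','s5'); print(proj('w5',(.43,.304,.1)),proj('w5',(.504,-.027,.016)))
a=np.load('pics/w5.npy');b=np.load('pics/s5.npy')[100:340,260:460]
cv2.imwrite('pics/m5.png',np.hstack([cv2.resize(a,(440,330)),cv2.resize(b,(275,330))])[:,:,::-1])
E
```

```text
time_s: 15.35
tool_pos: [0.4313, 0.0753, 0.3308]
eef_rot: [0.999, 0.046, 0.001, -0.001]
wrist_force: [-0.9, -0.4, -0.3]
gripper_width: 0.0727
(np.float64(104.23814674489316), np.float64(191.99141190477945)) (np.float64(399.9282684609608), np.float64(149.67517972731287))
```

View pics/w5.png

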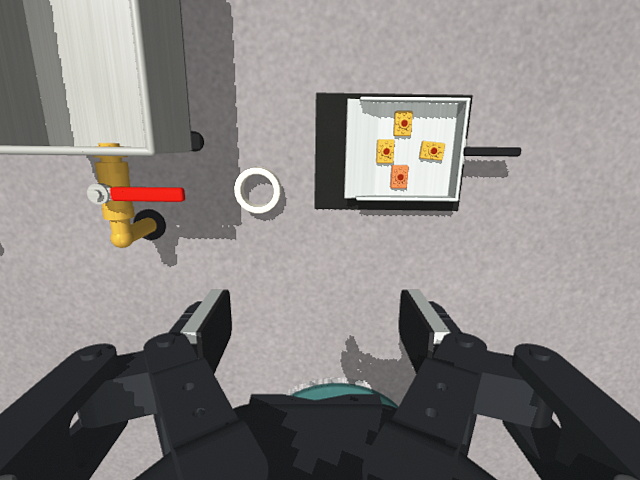

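Valve lever at (110–183,194) is square to the pipe, so it's shut. All four castings are in the tray around (385–432,125–178), and the handle runs (465–520,152). Now the precise geometry.

```bash
python3 - <<'E'
from h import *
a=lambda u,v,z,f='w5':px(f,u,v,z).round(4)
print('handle tip,root',a(520,152,.046),a(465,152,.046),'rear corner L/R',a(459,202,.041),a(469,97,.041))
print('mat',[a(*q,.003) for q in [(316,93),(316,208),(459,210),(471,95)]])
print('near rim pts side0',a(200+312/4,95+222/4,.153,'side0'),a(200+722/4,95+157/4,.153,'side0'))
print('near rim outer edge w5',a(156,152,.15),a(139,0,.15)); print('lever',a(97,194,.108),a(184,194,.108))
# rim near edge by scene: bar mid from crops
crop('scene0','c3',380,105,540,225,5)
E
```

```text
handle tip,root [ 0.5141 -0.1634  0.046 ] [ 0.5081 -0.0979  0.046 ] rear corner L/R [ 0.4475 -0.1051  0.041 ] [ 0.5697 -0.0918  0.041 ]
mat [array([0.563 , 0.0864, 0.003 ]), array([0.4167, 0.0728, 0.003 ]), array([ 0.432 , -0.1238,  0.003 ]), array([ 0.5786, -0.1091,  0.003 ])]
near rim pts side0 [0.4847 0.2282 0.153 ] [0.745  0.2462 0.153 ]
near rim outer edge w5 [0.4801 0.2246 0.15  ] [0.5995 0.2347 0.15  ]
lever [0.4286 0.307  0.108 ] [0.4371 0.2152 0.108 ]
```

View pics/c3.png

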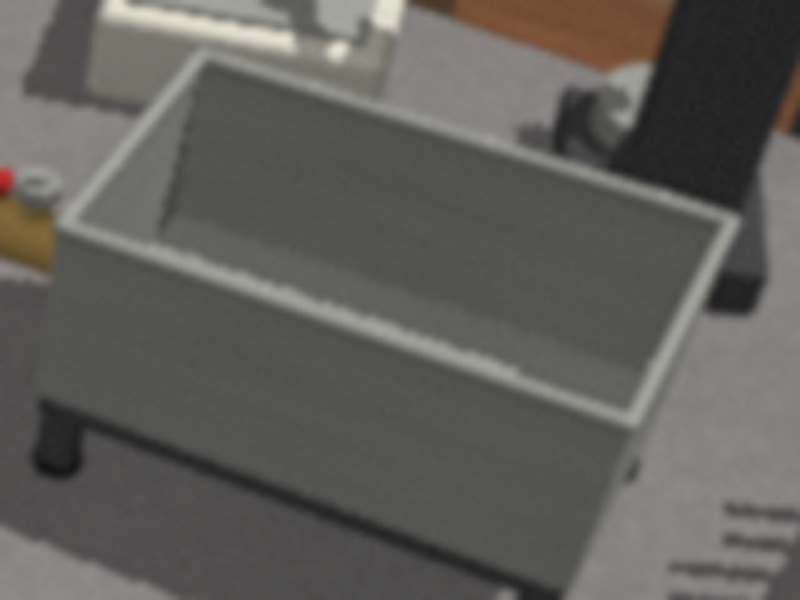

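The near rim bar's centreline runs from about (70,227) to (632,415) in the crop.

```bash
cat >> h.py <<'E'
TY=95.3; HC=np.array([.511,-.131]) # handle mid xy (tray x=-105)
RIM=np.array([.61,.2345,.150]); TK=4.3
GT=np.array([-.112,0,.032]) # grasp point in tray
def trayrot(yaw,tip): return R.from_euler('z',yaw,degrees=True)*R.from_euler('y',tip,degrees=True)
def toolintray(al):
    a=np.radians(al); z=np.array([np.sin(a),0,-np.cos(a)]); y=np.array([0,1.,0]); 
    return R.from_matrix(np.array([np.cross(y,z),y,z]).T)
def tcp_for(tray_org,yaw,tip,al,flip=1,g=GT):
    Rt=trayrot(yaw,tip); Rl=toolintray(al)
    if flip<0: Rl=Rl*R.from_euler('z',180,degrees=True)
    Rw=Rt*Rl; return np.array(tray_org)+Rt.apply(g)+Rw.apply([0,0,bot.grip_depth]),Rw
def org_for_hook(H,yaw,tip): return np.array(H)-trayrot(yaw,tip).apply([.049,0,.0127])
E
python3 - <<'E'
from h import *
a=lambda U,V:px('scene0',380+U/5,105+V/5,.153).round(4)
print('rim',a(70,227),a(632,415),'far',a(205,57),a(735,218),bot.grip_depth)
R0=trayrot(TY,0); org=np.array([*HC,.003])-R0.apply([-.105,0,0]); print('tray org',org)
for al in (0,30,45):
  for fl in (1,-1):
    print(al,fl); P,Rw=tcp_for(org,TY,0,al,fl); print(P.round(3)); go(P,Rw)
    P,Rw=tcp_for(org_for_hook(RIM,TK+90,60),TK+90,60,al,fl); print(' pour',P.round(3),Rw.as_matrix()[:,2].round(2)); 
E
```

```text
rim [0.4876 0.2277 0.153 ] [0.7453 0.2533 0.153 ] far [0.473  0.3892 0.153 ] [0.7337 0.415  0.153 ] 0.0187
tray org [ 0.50130109 -0.02644891  0.003     ]
0 1
[ 0.512 -0.138  0.016]
shift mm [ 61.2 221.3 311.8] turn deg [-0.1  0.2 90.1]
 pour [0.616 0.155 0.29 ] [ 0.06 -0.86 -0.5 ]
0 -1
[ 0.512 -0.138  0.016]
shift mm [ 61.2 221.3 311.8] turn deg [ -0.2  -0.1 -89.9]
 pour [0.616 0.155 0.29 ] [ 0.06 -0.86 -0.5 ]
30 1
[ 0.511 -0.129  0.019]
shift mm [ 61.3 211.9 309.3] turn deg [ 23.5 -23.3  87.8]
 pour [0.615 0.162 0.283] [ 0.04 -0.5  -0.87]
30 -1
[ 0.511 -0.129  0.019]
shift mm [ 61.3 211.9 309.3] turn deg [ 23.3  23.5 -87.7]
 pour [0.615 0.162 0.283] [ 0.04 -0.5  -0.87]
45 1
[ 0.51  -0.125  0.022]
shift mm [ 61.3 208.  306.4] turn deg [ 35.1 -34.9  85. ]
 pour [0.615 0.166 0.281] [ 0.02 -0.26 -0.97]
45 -1
[ 0.51  -0.125  0.022]
shift mm [ 61.3 208.  306.4] turn deg [ 34.9  35.1 -84.9]
 pour [0.615 0.166 0.281] [ 0.02 -0.26 -0.97]
```

```bash
sed -i 's/^RIM=.*/RIM=np.array([.6145,.239,.150]); TK=5.0/' h.py; python3 - <<'E'
from h import *
R0=trayrot(TY,0); org=np.array([*HC,.003])-R0.apply([-.105,0,0])
P,Rw=tcp_for(org,TY,0,35,-1); go(P-Rw.apply([0,0,.1]),Rw)
E
```

```text
shift mm [ 61.  267.6 226.4] turn deg [ 27.2  27.4 -86.9]
```

```bash
python3 -m handwheel '[{"jaw":0,"x":0.006,"y":0.027,"z":0,"rx":2.4,"ry":2.4,"rz":-7.7},{"jaw":0,"x":0.012,"y":0.054,"z":0.01,"rx":4.8,"ry":4.8,"rz":-15.4},{"jaw":0,"x":0.018,"y":0.08,"z":0.02,"rx":7.2,"ry":7.2,"rz":-23.1},{"jaw":0,"x":0.024,"y":0.107,"z":0.04,"rx":9.6,"ry":9.6,"rz":-30.7},{"jaw":0,"x":0.03,"y":0.134,"z":0.06,"rx":12,"ry":12,"rz":-38.4},{"jaw":0,"x":0.037,"y":0.16,"z":0.08,"rx":14.4,"ry":14.4,"rz":-46.1},{"jaw":0,"x":0.043,"y":0.187,"z":0.1,"rx":16.8,"ry":16.8,"rz":-53.8},{"jaw":0,"x":0.049,"y":0.214,"z":0.12,"rx":19.2,"ry":19.2,"rz":-61.5},{"jaw":0,"x":0.055,"y":0.24,"z":0.14,"rx":21.6,"ry":21.6,"rz":-69},{"jaw":0,"x":0.061,"y":0.268,"z":0.16,"rx":24,"ry":24,"rz":-76.8}]' 110; python3 - <<'E'
from h import *
R0=trayrot(TY,0); org=np.array([*HC,.003])-R0.apply([-.105,0,0])
P,Rw=tcp_for(org,TY,0,35,-1); go(P-Rw.apply([0,0,.06]),Rw); print(pose()[2]['joint_positions'].round(2))
E
```

```text
time_s: 16.45
tool_pos: [0.5158, -0.1845, 0.1655]
eef_rot: [0.79, 0.566, 0.156, -0.176]
wrist_force: [0.5, 0.5, 1.4]
gripper_width: 0.0854
shift mm [-24.5   1.1  96.3] turn deg [  6.7   7.1 -22.4]
[ 0.66  0.48 -0.18  1.77 -0.4   1.12  0.38]
```

```bash
python3 -m handwheel '[{"jaw":0,"x":-0.006,"y":0,"z":0.01,"rx":2.3,"ry":2.4,"rz":-7.5},{"jaw":0,"x":-0.012,"y":0,"z":0.03,"rx":4.5,"ry":4.8,"rz":-15},{"jaw":0,"x":-0.018,"y":0,"z":0.055,"rx":6.7,"ry":7.1,"rz":-22.4},{"jaw":0,"x":-0.0245,"y":0.001,"z":0.08,"rx":6.7,"ry":7.1,"rz":-22.4},{"jaw":0,"x":-0.0245,"y":0.001,"z":0.096,"rx":6.7,"ry":7.1,"rz":-22.4},{"jaw":0,"x":-0.0245,"y":0.001,"z":0.096,"rx":6.7,"ry":7.1,"rz":-22.4},{"jaw":0,"x":-0.0245,"y":0.001,"z":0.096,"rx":6.7,"ry":7.1,"rz":-22.4},{"jaw":0,"x":-0.0245,"y":0.001,"z":0.096,"rx":6.7,"ry":7.1,"rz":-22.4},{"jaw":0,"x":-0.0245,"y":0.001,"z":0.096,"rx":6.7,"ry":7.1,"rz":-22.4},{"jaw":0,"x":-0.0245,"y":0.001,"z":0.096,"rx":6.7,"ry":7.1,"rz":-22.4}]'; python3 - <<'E'
from h import *
R0=trayrot(TY,0); org=np.array([*HC,.003])-R0.apply([-.105,0,0])
P,Rw=tcp_for(org,TY,0,35,-1); go(P,Rw); print(pose()[2]['joint_positions'].round(2))
snap('wrist','w6'); 
for q in [(-.14,0,.043),(-.07,0,.043)]: print(proj('w6',org+R0.apply(q)))
E
```

```text
time_s: 17.45
tool_pos: [0.514, -0.162, 0.0697]
eef_rot: [0.642, 0.705, 0.203, -0.222]
wrist_force: [-0.5, 0.6, 0.6]
gripper_width: 0.0857
shift mm [-0.1 -0.1 60.9] turn deg [0. 0. 0.]
[ 0.72  0.71 -0.27  1.73 -0.37  1.1   0.8 ]
(np.float64(314.64698367437535), np.float64(314.49727538402476))
(np.float64(314.56239626941374), np.float64(191.17124183732003))
```

View pics/w6.png

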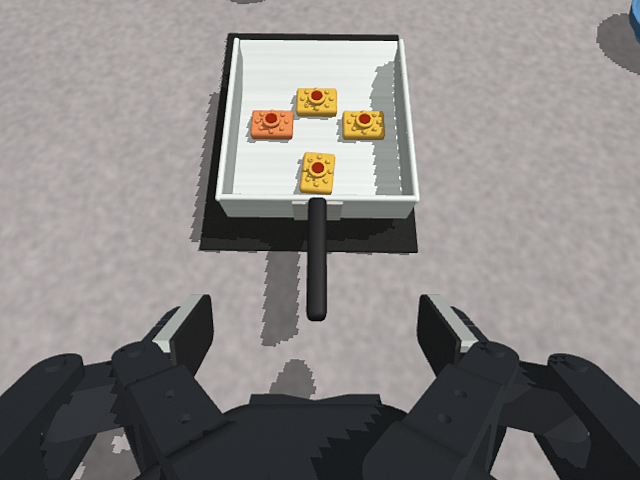

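Handle runs (317,198)–(316,318), centred between the jaws to about 1 mm, and all four castings are still in the tray. Advance and grip.

```bash
python3 -m handwheel '[{"jaw":0,"x":0,"y":0.001,"z":0.03,"rx":0,"ry":0,"rz":0},{"jaw":0,"x":0,"y":0.001,"z":0.055,"rx":0,"ry":0,"rz":0},{"jaw":0,"x":0,"y":0.001,"z":0.061,"rx":0,"ry":0,"rz":0},{"jaw":120,"x":0,"y":0.001,"z":0.061,"rx":0,"ry":0,"rz":0},{"jaw":170,"x":0,"y":0.001,"z":0.061,"rx":0,"ry":0,"rz":0},{"jaw":255,"x":0,"y":0.001,"z":0.061,"rx":0,"ry":0,"rz":0},{"jaw":255,"x":0,"y":0.001,"z":0.061,"rx":0,"ry":0,"rz":0},{"jaw":255,"x":0,"y":0.001,"z":0.061,"rx":0,"ry":0,"rz":0},{"jaw":255,"x":0,"y":0.001,"z":0.061,"rx":0,"ry":0,"rz":0},{"jaw":255,"x":0,"y":0.001,"z":0.061,"rx":0,"ry":0,"rz":0}]' 110; sed -i 's/^GT=.*/GT=np.array([-.109,0,.032])/' h.py; python3 - <<'E'
from h import *
p,r,s=pose(); Rt=r*(toolintray(35)*R.from_euler('z',180,degrees=True)).inv()
print(Rt.as_matrix()[:,0].round(3),p, s['wrist_force'])
P,Rw=tcp_for(org_for_hook(RIM+[0,-.002,.12],TK+90,0),TK+90,0,35,-1); go(P,Rw); print(P)
P,Rw=tcp_for(org_for_hook(RIM+[0,-.002,.03],TK+90,0),TK+90,0,35,-1); go(P,Rw); print(P)
E
```

```text
time_s: 18.5
tool_pos: [0.512, -0.1274, 0.02]
eef_rot: [0.643, 0.705, 0.203, -0.222]
wrist_force: [-0.0, -1.3, 5.6]
gripper_width: 0.0096
[-0.092  0.996 -0.001] [ 0.51199491 -0.12742782  0.02000497] [-0.03360927 -1.30304804  5.62671356]
shift mm [314.4 135.2 -89.9] turn deg [-0.1  0.   0.3]
[0.62733579 0.0902863  0.27398186]
shift mm [262.8 135.1 -16.1] turn deg [-0.1  0.   0.3]
[0.62733579 0.0902863  0.18398186]
```

```bash
python3 -m handwheel '[{"jaw":255,"x":0.005,"y":0,"z":-0.007,"rx":0,"ry":0,"rz":0},{"jaw":255,"x":0.012,"y":0,"z":-0.017,"rx":0,"ry":0,"rz":0},{"jaw":255,"x":0.023,"y":0,"z":-0.033,"rx":0,"ry":0,"rz":0},{"jaw":255,"x":0.038,"y":0,"z":-0.054,"rx":0,"ry":0,"rz":0},{"jaw":255,"x":0.055,"y":0,"z":-0.079,"rx":0,"ry":0,"rz":0},{"jaw":255,"x":0.074,"y":0,"z":-0.106,"rx":0,"ry":0,"rz":0},{"jaw":255,"x":0.095,"y":0,"z":-0.136,"rx":0,"ry":0,"rz":0},{"jaw":255,"x":0.115,"y":0,"z":-0.164,"rx":0,"ry":0,"rz":0},{"jaw":255,"x":0.13,"y":0,"z":-0.186,"rx":0,"ry":0,"rz":0},{"jaw":255,"x":0.138,"y":0,"z":-0.197,"rx":0,"ry":0,"rz":0}]'; python3 - <<'E'
from h import *
P,Rw=tcp_for(org_for_hook(RIM+[0,-.002,.09],TK+90,0),TK+90,0,35,-1); go(P,Rw); print(pose()[2]['joint_positions'].round(2))
E
```

```text
time_s: 19.5
tool_pos: [0.512, -0.1273, 0.2634]
eef_rot: [0.642, 0.706, 0.203, -0.22]
wrist_force: [0.3, 0.4, -3.5]
gripper_width: 0.0095
shift mm [157.7 134.9 134. ] turn deg [-0.   0.2  0.4]
[ 0.71  0.43 -0.31  1.67 -0.41  1.39  0.64]
```

```bash
python3 -m handwheel '[{"jaw":255,"x":0.005,"y":0.004,"z":0.004,"rx":0,"ry":0,"rz":0},{"jaw":255,"x":0.017,"y":0.014,"z":0.014,"rx":0,"ry":0,"rz":0},{"jaw":255,"x":0.035,"y":0.03,"z":0.03,"rx":0,"ry":0,"rz":0},{"jaw":255,"x":0.057,"y":0.049,"z":0.048,"rx":0,"ry":0,"rz":0.2},{"jaw":255,"x":0.08,"y":0.068,"z":0.068,"rx":0,"ry":0,"rz":0.4},{"jaw":255,"x":0.103,"y":0.088,"z":0.088,"rx":0,"ry":0,"rz":0.4},{"jaw":255,"x":0.125,"y":0.107,"z":0.106,"rx":0,"ry":0,"rz":0.4},{"jaw":255,"x":0.142,"y":0.122,"z":0.121,"rx":0,"ry":0,"rz":0.4},{"jaw":255,"x":0.153,"y":0.131,"z":0.13,"rx":0,"ry":0,"rz":0.4},{"jaw":255,"x":0.1577,"y":0.135,"z":0.134,"rx":0,"ry":0,"rz":0.4}]'; python3 - <<'E'
from h import *
P,Rw=tcp_for(org_for_hook(RIM+[0,-.002,.02],TK+90,0),TK+90,0,35,-1); go(P,Rw); print(pose()[2]['joint_positions'].round(2))
snap('wrist','w7')
snap('side','d7')
a=np.load('pics/w7.npy');b=np.load('pics/d7.npy')[60:300,220:460]
cv2.imwrite('pics/m7.png',np.hstack([cv2.resize(a,(400,300)),cv2.resize(b,(400,400))[:300] if 0 else cv2.resize(b,(300,300))])[:,:,::-1])
for q in (-.06,.06): print(proj('w7',RIM+np.array([np.cos(np.radians(5)),np.sin(np.radians(5)),0])*q))
E
```

```text
time_s: 20.5
tool_pos: [0.6271, 0.0929, 0.2428]
eef_rot: [0.644, 0.704, 0.202, -0.222]
wrist_force: [0.6, -0.2, -2.7]
gripper_width: 0.0097
shift mm [-41.5   0.2  55. ] turn deg [-0.2  0.1  0. ]
[ 0.37  0.53 -0.4   1.58 -0.44  1.17  0.3 ]
(np.float64(244.36918332243613), np.float64(143.93730968212122))
(np.float64(386.6512462309796), np.float64(143.91655222008043))
```

View pics/m7.png

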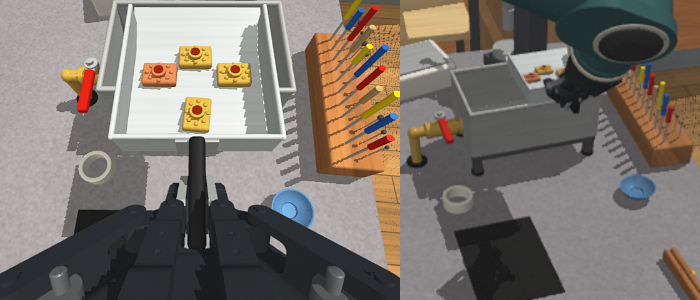

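Tray held level with all castings, near rim hidden just beneath; back wall top corners at roughly (176,219) and (457,222) in full pixels. Check the in-hand pose against prediction.

```bash
python3 - <<'E'
from h import *
p,r,s=pose(); Rt=r*(toolintray(35)*R.from_euler('z',180,degrees=True)).inv()
org=p-r.apply([0,0,bot.grip_depth])-Rt.apply(GT); print(org,'hook',org+Rt.apply([.049,0,.0127]), Rt.as_euler('zyx',degrees=True))
for q in [(-.07,.06,.038),(-.07,-.06,.038),(-.07,0,.043),(.07,.06,.038),(.07,-.06,.038),(.03,.06,.038)]: print(q,np.round(proj('w7',org+Rt.apply(q)),1))
crop('w7','c7',160,0,480,240,2.5)
E
```

```text
[0.61849731 0.1888669  0.22630477] hook [0.61421463 0.23771133 0.23888136] [ 9.50338362e+01  7.56571658e-02 -1.51467234e-01]
(-0.07, 0.06, 0.038) [169.3 225.7]
(-0.07, -0.06, 0.038) [460.1 225.8]
(-0.07, 0, 0.043) [314.7 221.1]
(0.07, 0.06, 0.038) [205.5 -11. ]
(0.07, -0.06, 0.038) [424.2 -11. ]
(0.03, 0.06, 0.038) [197.2  43.8]
```

View pics/c7.png

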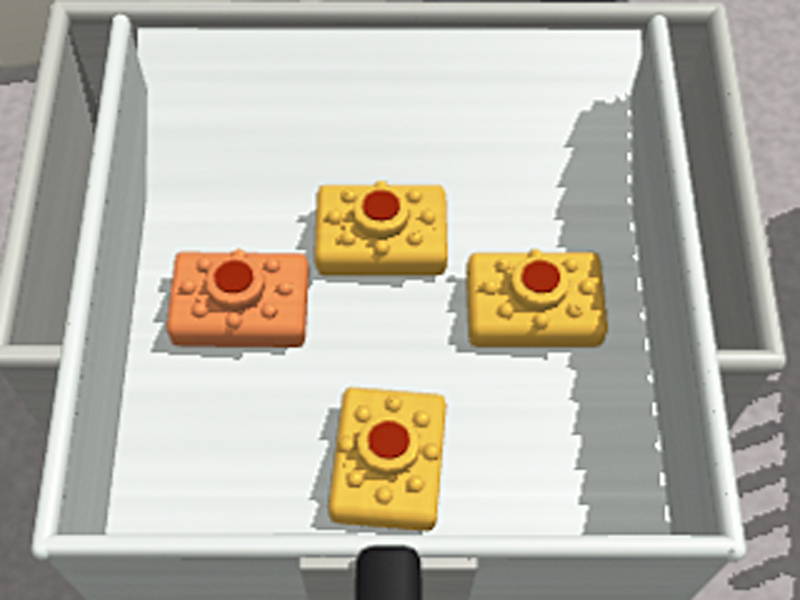

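```bash
python3 - <<'E'
from h import *
i=json.load(open('pics/w7.json'));V=np.array(i['view']);fl=240/np.tan(np.radians(i['fovy'])/2)
K=np.array([[fl,0,i['cx']],[0,fl,i['cy']],[0,0,1]])
O=np.array([(-.07,.06,.038),(-.07,-.06,.038),(.07,.0575,.026),(.07,-.0575,.026)])
I=np.array([(174,221),(458,221),(214.5,12),(417,12.)])
p,r,s=pose(); Rt=r*(toolintray(35)*R.from_euler('z',180,degrees=True)).inv()
org=p-r.apply([0,0,bot.grip_depth])-Rt.apply(GT)
print('pred lip',[np.round(proj('w7',org+Rt.apply(q)),1) for q in O])
F=np.diag([1,-1,-1.]); 
ok,rv,tv=cv2.solvePnP(O,I,K,None,flags=cv2.SOLVEPNP_SQPNP)
ok,rv,tv=cv2.solvePnP(O,I,K,None,rv,tv,True,cv2.SOLVEPNP_ITERATIVE)
Rc=V[:3,:3].T@F@cv2.Rodrigues(rv)[0]; o=V[:3,:3].T@(F@tv[:,0]-V[:3,3])
print(o,R.from_matrix(Rc).as_euler('zyx',degrees=True),'hook',o+Rc@[.049,0,.0127]); print(cv2.projectPoints(O,rv,tv,K,None)[0].round(1).reshape(-1,2))
E
```

```text
pred lip [array([169.3, 225.7]), array([460.1, 225.8]), array([216. ,  10.2]), array([413.7,  10.2])]
[0.61882355 0.19126891 0.22425051] [ 9.50417752e+01  3.95546340e-02 -4.11392155e-01] hook [0.6145261  0.24016927 0.23660269]
[[173.1 221.7]
 [458.9 221.7]
 [218.4  11. ]
 [413.1  11. ]]
```

```bash
python3 - <<'E'
from h import *
p,r,s=pose(); go(p+[0,-.003,-.078]); go(p+[0,-.003,-.088])
E
```

```text
shift mm [-47.   -0.1  62.3] turn deg [0. 0. 0.]
shift mm [-52.7  -0.1  70.5] turn deg [0. 0. 0.]
```

```bash
python3 -m handwheel '[{"jaw":255,"x":-0.008,"y":0,"z":0.007,"rx":0,"ry":0,"rz":0},{"jaw":255,"x":-0.016,"y":0,"z":0.018,"rx":0,"ry":0,"rz":0},{"jaw":255,"x":-0.025,"y":0,"z":0.031,"rx":0,"ry":0,"rz":0},{"jaw":255,"x":-0.034,"y":0,"z":0.044,"rx":0,"ry":0,"rz":0},{"jaw":255,"x":-0.041,"y":0,"z":0.054,"rx":0,"ry":0,"rz":0},{"jaw":255,"x":-0.045,"y":0,"z":0.06,"rx":0,"ry":0,"rz":0},{"jaw":255,"x":-0.047,"y":0,"z":0.062,"rx":0,"ry":0,"rz":0},{"jaw":255,"x":-0.047,"y":0,"z":0.062,"rx":0,"ry":0,"rz":0},{"jaw":255,"x":-0.047,"y":0,"z":0.062,"rx":0,"ry":0,"rz":0},{"jaw":255,"x":-0.047,"y":0,"z":0.062,"rx":0,"ry":0,"rz":0}]'; python3 -m handwheel '[{"jaw":255,"x":-0.001,"y":0,"z":0.0016,"rx":0,"ry":0,"rz":0},{"jaw":255,"x":-0.002,"y":0,"z":0.003,"rx":0,"ry":0,"rz":0},{"jaw":255,"x":-0.003,"y":0,"z":0.0043,"rx":0,"ry":0,"rz":0},{"jaw":255,"x":-0.004,"y":0,"z":0.0057,"rx":0,"ry":0,"rz":0},{"jaw":255,"x":-0.0046,"y":0,"z":0.0066,"rx":0,"ry":0,"rz":0},{"jaw":255,"x":-0.0046,"y":0,"z":0.0066,"rx":0,"ry":0,"rz":0},{"jaw":255,"x":-0.0046,"y":0,"z":0.0066,"rx":0,"ry":0,"rz":0},{"jaw":255,"x":-0.0046,"y":0,"z":0.0066,"rx":0,"ry":0,"rz":0},{"jaw":255,"x":-0.0046,"y":0,"z":0.0066,"rx":0,"ry":0,"rz":0},{"jaw":255,"x":-0.0046,"y":0,"z":0.0066,"rx":0,"ry":0,"rz":0}]'
```

```text
time_s: 21.6
tool_pos: [0.6276, 0.0879, 0.1661]
eef_rot: [0.644, 0.704, 0.202, -0.221]
wrist_force: [0.2, 0.6, -2.2]
gripper_width: 0.0091
time_s: 22.6
tool_pos: [0.6279, 0.0878, 0.1586]
eef_rot: [0.645, 0.703, 0.202, -0.221]
wrist_force: [-0.2, -4.3, 5.9]
gripper_width: 0.0094
```

```bash
python3 - <<'E'
from h import *
p,r,s=pose(); go(p+[0,.002,.001]); go(p+[0,.004,.001])
i=eyes.camera_info('wrist')
E
```

```text
shift mm [2.2 0.2 0.3] turn deg [0. 0. 0.]
shift mm [3.8 0.3 1.5] turn deg [0. 0. 0.]
```

```bash
python3 -m handwheel '[{"jaw":255,"x":0.001,"y":0,"z":0,"rx":0,"ry":0,"rz":0},{"jaw":255,"x":0.0022,"y":0,"z":0.0003,"rx":0,"ry":0,"rz":0},{"jaw":255,"x":0.0022,"y":0,"z":0.0003,"rx":0,"ry":0,"rz":0},{"jaw":255,"x":0.0022,"y":0,"z":0.0003,"rx":0,"ry":0,"rz":0},{"jaw":255,"x":0.0022,"y":0,"z":0.0003,"rx":0,"ry":0,"rz":0},{"jaw":255,"x":0.0022,"y":0,"z":0.0003,"rx":0,"ry":0,"rz":0},{"jaw":255,"x":0.0022,"y":0,"z":0.0003,"rx":0,"ry":0,"rz":0},{"jaw":255,"x":0.0022,"y":0,"z":0.0003,"rx":0,"ry":0,"rz":0},{"jaw":255,"x":0.0022,"y":0,"z":0.0003,"rx":0,"ry":0,"rz":0},{"jaw":255,"x":0.0022,"y":0,"z":0.0003,"rx":0,"ry":0,"rz":0}]'; python3 - <<'E'
from h import *
snap('side','d8');snap('wrist','w8')
a=np.load('pics/w8.npy');b=np.load('pics/d8.npy')[85:205,250:410]
cv2.imwrite('pics/m8.png',np.hstack([cv2.resize(a,(400,300)),cv2.resize(b,(400,300),interpolation=cv2.INTER_CUBIC)])[:,:,::-1])
E
```

```text
time_s: 23.6
tool_pos: [0.6277, 0.0899, 0.1596]
eef_rot: [0.644, 0.704, 0.202, -0.221]
wrist_force: [1.1, -0.3, 2.0]
gripper_width: 0.0093
```

View pics/m8.png

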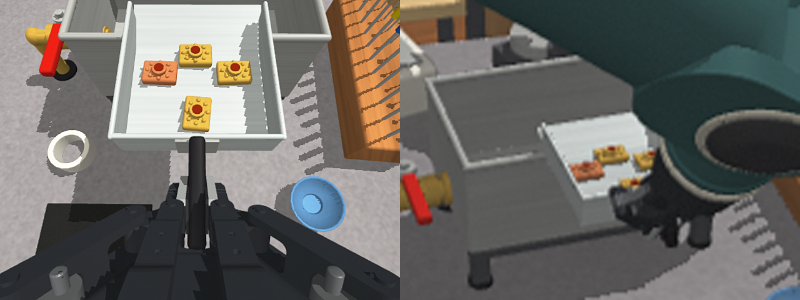

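The tray is resting on the rim with lip inside and all castings aboard. The valve stays shut. Next, seek the strip against the bar.

```bash
python3 -m handwheel '[{"jaw":255,"x":0.0008,"y":0,"z":0.0006,"rx":0,"ry":0,"rz":0},{"jaw":255,"x":0.0017,"y":0,"z":0.0012,"rx":0,"ry":0,"rz":0},{"jaw":255,"x":0.0025,"y":0,"z":0.0018,"rx":0,"ry":0,"rz":0},{"jaw":255,"x":0.0025,"y":0,"z":0.0018,"rx":0,"ry":0,"rz":0},{"jaw":255,"x":0.0025,"y":0,"z":0.0018,"rx":0,"ry":0,"rz":0},{"jaw":255,"x":0.0025,"y":0,"z":0.0018,"rx":0,"ry":0,"rz":0},{"jaw":255,"x":0.0025,"y":0,"z":0.0018,"rx":0,"ry":0,"rz":0},{"jaw":255,"x":0.0025,"y":0,"z":0.0018,"rx":0,"ry":0,"rz":0},{"jaw":255,"x":0.0025,"y":0,"z":0.0018,"rx":0,"ry":0,"rz":0},{"jaw":255,"x":0.0025,"y":0,"z":0.0018,"rx":0,"ry":0,"rz":0}]'; python3 - <<'E'
from h import *
print(pose()[0])
E
```

```text
time_s: 24.7
tool_pos: [0.6275, 0.0919, 0.1594]
eef_rot: [0.645, 0.703, 0.202, -0.22]
wrist_force: [-1.7, -9.3, 5.1]
gripper_width: 0.0098
[0.62750371 0.09187155 0.15940816]
```

Fy rose to −9 N, so the strip is on the bar and the current notch position is the pivot. I'll compute the arc.

```bash
cat >> h.py <<'E'
HOOKT=None
def arc(tips,lift=(0,-.001,.0005)):
    p,r,s=pose(); Rl=toolintray(35)*R.from_euler('z',180,degrees=True); Rt=r*Rl.inv()
    if tips[0] is None: tips=tips[1:]
    H=np.array(json.load(open('piv.json')))+lift if __import__('os').path.exists('piv.json') else None
    for t in tips:
        P,Rw=tcp_for(org_for_hook(H,TK+90,t),TK+90,t,35,-1); print(t,end=' '); go(P,Rw)
E
python3 - <<'E'
from h import *
p,r,s=pose(); Rt=r*(toolintray(35)*R.from_euler('z',180,degrees=True)).inv()
org=p-r.apply([0,0,bot.grip_depth])-Rt.apply(GT); H=org+Rt.apply([.049,0,.0127]); print(H,Rt.as_euler('zyx',degrees=True))
json.dump(H.tolist(),open('piv.json','w'))
arc([4,8,12,16,20,24,28,32,36,40])
E
```

```text
[0.61476184 0.23857897 0.15492504] [ 9.49635971e+01 -9.94207105e-03 -1.94893825e-01]
4 shift mm [ 5.6  0.  -8.6] turn deg [ 0.  -3.8 -0. ]
8 shift mm [ 12.5   0.  -16.2] turn deg [ 0.  -7.8 -0. ]
12 shift mm [ 19.9   0.  -23.3] turn deg [  0.  -11.8  -0. ]
16 shift mm [ 27.8  -0.  -29.9] turn deg [  0.  -15.8  -0. ]
20 shift mm [ 36.2  -0.  -35.9] turn deg [  0.  -19.8  -0. ]
24 shift mm [ 44.9  -0.  -41.3] turn deg [  0.  -23.8  -0. ]
28 shift mm [ 54.1  -0.  -46.1] turn deg [  0.  -27.8  -0. ]
32 shift mm [ 63.5  -0.  -50.2] turn deg [  0.  -31.8  -0. ]
36 shift mm [ 73.2  -0.  -53.6] turn deg [  0.  -35.8  -0. ]
40 shift mm [ 83.1  -0.  -56.4] turn deg [  0.  -39.8  -0. ]
```

```bash
python3 -m handwheel '[{"jaw":255,"x":0.0056,"y":0,"z":-0.0086,"rx":0,"ry":-3.8,"rz":0},{"jaw":255,"x":0.0125,"y":0,"z":-0.0162,"rx":0,"ry":-7.8,"rz":0},{"jaw":255,"x":0.0199,"y":0,"z":-0.0233,"rx":0,"ry":-11.8,"rz":0},{"jaw":255,"x":0.0278,"y":0,"z":-0.0299,"rx":0,"ry":-15.8,"rz":0},{"jaw":255,"x":0.0362,"y":0,"z":-0.0359,"rx":0,"ry":-19.8,"rz":0},{"jaw":255,"x":0.0449,"y":0,"z":-0.0413,"rx":0,"ry":-23.8,"rz":0},{"jaw":255,"x":0.0541,"y":0,"z":-0.0461,"rx":0,"ry":-27.8,"rz":0},{"jaw":255,"x":0.0541,"y":0,"z":-0.0461,"rx":0,"ry":-27.8,"rz":0},{"jaw":255,"x":0.0541,"y":0,"z":-0.0461,"rx":0,"ry":-27.8,"rz":0},{"jaw":255,"x":0.0541,"y":0,"z":-0.0461,"rx":0,"ry":-27.8,"rz":0}]' ; python3 - <<'E'
from h import *
print(pose()[2]['joint_positions'].round(2)); arc([32,36,40,44,48,52,56,60,64,66])
E
```

```text
time_s: 25.7
tool_pos: [0.6255, 0.1096, 0.2272]
eef_rot: [0.675, 0.735, 0.041, -0.046]
wrist_force: [-1.1, 4.2, 0.0]
gripper_width: 0.009
[ 0.01  0.45 -0.23  1.59 -0.03  1.1  -0.1 ]
32 shift mm [ 6.8  0.4 -8.8] turn deg [-0.1 -4.1 -0.1]
36 shift mm [ 13.8   0.4 -16.4] turn deg [-0.1 -8.1 -0.1]
40 shift mm [ 21.2   0.4 -23.5] turn deg [ -0.1 -12.1  -0.1]
44 shift mm [ 29.2   0.3 -30. ] turn deg [ -0.1 -16.1  -0.1]
48 shift mm [ 37.6   0.3 -35.9] turn deg [ -0.1 -20.1  -0.1]
52 shift mm [ 46.4   0.3 -41.3] turn deg [ -0.1 -24.1  -0.1]
56 shift mm [ 55.5   0.3 -46. ] turn deg [ -0.1 -28.1  -0.1]
60 shift mm [ 64.9   0.2 -50.1] turn deg [ -0.1 -32.1  -0.1]
64 shift mm [ 74.6   0.2 -53.5] turn deg [ -0.1 -36.1  -0.1]
66 shift mm [ 79.6   0.2 -54.9] turn deg [ -0.1 -38.1  -0.1]
```

```bash
python3 -m handwheel '[{"jaw":255,"x":0.0068,"y":0,"z":-0.0088,"rx":0,"ry":-4.1,"rz":0},{"jaw":255,"x":0.0138,"y":0,"z":-0.0164,"rx":0,"ry":-8.1,"rz":0},{"jaw":255,"x":0.0212,"y":0,"z":-0.0235,"rx":0,"ry":-12.1,"rz":0},{"jaw":255,"x":0.0292,"y":0,"z":-0.03,"rx":0,"ry":-16.1,"rz":0},{"jaw":255,"x":0.0376,"y":0,"z":-0.0359,"rx":0,"ry":-20.1,"rz":0},{"jaw":255,"x":0.0464,"y":0,"z":-0.0413,"rx":0,"ry":-24.1,"rz":0},{"jaw":255,"x":0.0555,"y":0,"z":-0.046,"rx":0,"ry":-28.1,"rz":0},{"jaw":255,"x":0.0649,"y":0,"z":-0.0501,"rx":0,"ry":-32.1,"rz":0},{"jaw":255,"x":0.0649,"y":0,"z":-0.0501,"rx":0,"ry":-32.1,"rz":0},{"jaw":255,"x":0.0649,"y":0,"z":-0.0501,"rx":0,"ry":-32.1,"rz":0}]' ; python3 - <<'E'
from h import *
print(pose()[2]['joint_positions'].round(2)); arc([60,66]); snap('wrist','w9');snap('side','d9');snap('scene','s9')
a=np.load('pics/w9.npy');b=np.load('pics/d9.npy')[60:200,240:426]
cv2.imwrite('pics/m9.png',np.hstack([cv2.resize(a,(400,300)),cv2.resize(b,(400,300),interpolation=cv2.INTER_CUBIC)])[:,:,::-1])
E
```

```text
time_s: 26.7
tool_pos: [0.6205, 0.1676, 0.2838]
eef_rot: [0.66, 0.72, -0.147, 0.158]
wrist_force: [-0.2, 4.6, -1.3]
gripper_width: 0.0092
[-0.42  0.5  -0.12  1.44  0.45  1.43 -0.55]
60 shift mm [-0.5  0.4 -1.1] turn deg [-0.2 -0.1  0. ]
66 shift mm [  9.4   0.4 -13. ] turn deg [-0.2 -6.1  0. ]
```

View pics/m9.png

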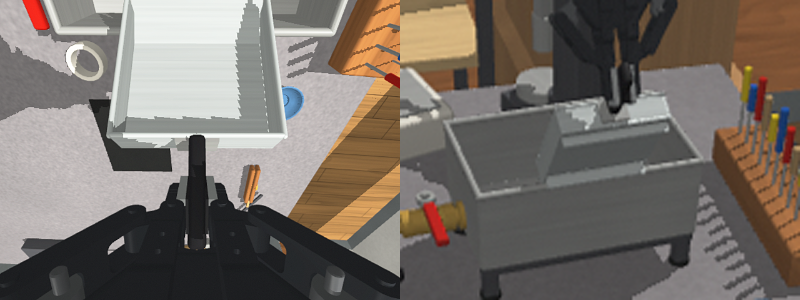

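Tray floor looks empty, though the lip end is out of view. I'll tip a little further and hold so that anything on the lip slides off.

```bash
python3 -m handwheel '[{"jaw":255,"x":0.0045,"y":0,"z":-0.007,"rx":0,"ry":-3.1,"rz":0},{"jaw":255,"x":0.0094,"y":0,"z":-0.013,"rx":0,"ry":-6.1,"rz":0},{"jaw":255,"x":0.0094,"y":0,"z":-0.013,"rx":0,"ry":-6.1,"rz":0},{"jaw":255,"x":0.0094,"y":0,"z":-0.013,"rx":0,"ry":-6.1,"rz":0},{"jaw":255,"x":0.0094,"y":0,"z":-0.013,"rx":0,"ry":-6.1,"rz":0},{"jaw":255,"x":0.0094,"y":0,"z":-0.013,"rx":0,"ry":-6.1,"rz":0},{"jaw":255,"x":0.0094,"y":0,"z":-0.013,"rx":0,"ry":-6.1,"rz":0},{"jaw":255,"x":0.0094,"y":0,"z":-0.013,"rx":0,"ry":-6.1,"rz":0},{"jaw":255,"x":0.0094,"y":0,"z":-0.013,"rx":0,"ry":-6.1,"rz":0},{"jaw":255,"x":0.0094,"y":0,"z":-0.013,"rx":0,"ry":-6.1,"rz":0}]' ; python3 - <<'E'
from h import *
p,r,s=pose(); Rt=r*(toolintray(35)*R.from_euler('z',180,degrees=True)).inv()
org=p-r.apply([0,0,bot.grip_depth])-Rt.apply(GT); print('hook',org+Rt.apply([.049,0,.0127]),'piv',json.load(open('piv.json')))
i=0
snap('side','d10');snap('scene','s10')
def cc(f):
    im=np.load(f'pics/{f}.npy');hsv=cv2.cvtColor(im,cv2.COLOR_RGB2HSV); m=((hsv[...,0]<28)&(hsv[...,1]>150)&(hsv[...,2]>60)).astype(np.uint8)
    n,_,st,c=cv2.connectedComponentsWithStats(m)
    print(f,[(st[k][:5].tolist()) for k in range(1,n) if st[k][4]>5])
cc('s10')
b=np.load('pics/d10.npy')[60:200,240:426]; e=np.load('pics/s10.npy')[90:240,340:540]
cv2.imwrite('pics/m10.png',np.hstack([cv2.resize(b,(400,300),interpolation=cv2.INTER_CUBIC),cv2.resize(e,(400,300),interpolation=cv2.INTER_CUBIC)])[:,:,::-1])
E
```

```text
time_s: 27.85
tool_pos: [0.6195, 0.1807, 0.2923]
eef_rot: [0.652, 0.71, -0.182, 0.196]
wrist_force: [-0.0, -1.2, -2.2]
gripper_width: 0.0094
hook [0.61443419 0.23673502 0.15615494] piv [0.6147618353045176, 0.23857897408389475, 0.15492504093512355]
s10 [[368, 144, 20, 19, 154], [585, 164, 10, 17, 46], [563, 201, 15, 21, 113], [549, 234, 12, 15, 89], [100, 356, 46, 28, 484]]
```

View pics/m10.png

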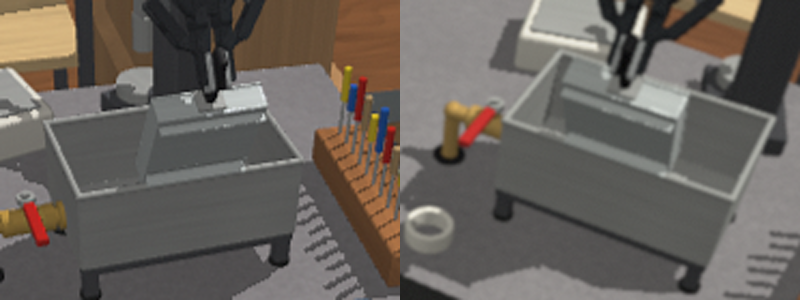

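Tray is steeply tipped on the rim with no castings outside. Rotate back up with a little lift, then look.

```bash
python3 - <<'E'
from h import *
arc([66,62,57,52,46,40,34,28,22,16,10],lift=(0,-.002,.02)); arc([0],lift=(0,-.06,.1))
E
```

```text
66 shift mm [ -9.9   0.1 -16. ] turn deg [-0.2 -0.  -0.1]
62 shift mm [-15.7   0.1  -7.5] turn deg [-0.2  4.  -0.1]
57 shift mm [-22.2   0.2   3.6] turn deg [-0.2  9.  -0.1]
52 shift mm [-27.6   0.2  15.2] turn deg [-0.2 14.  -0.1]
46 shift mm [-32.8   0.3  29.8] turn deg [-0.2 20.  -0.1]
40 shift mm [-36.4   0.3  44.7] turn deg [-0.2 26.  -0.1]
34 shift mm [-38.4   0.4  60. ] turn deg [-0.2 32.  -0.1]
28 shift mm [-38.8   0.4  75.4] turn deg [-0.2 38.  -0.1]
22 shift mm [-37.7   0.5  90.8] turn deg [-0.2 44.  -0.1]
16 shift mm [-34.9   0.5 106. ] turn deg [-0.2 50.  -0.1]
10 shift mm [-30.5   0.6 120.8] turn deg [-0.2 56.  -0.1]
0 shift mm [-110.6   -4.5  105.3] turn deg [-0.2 66.  -0.2]
```

```bash
python3 -m handwheel '[{"jaw":255,"x":-0.0099,"y":0,"z":-0.016,"rx":0,"ry":0,"rz":0},{"jaw":255,"x":-0.0157,"y":0,"z":-0.0075,"rx":0,"ry":4,"rz":0},{"jaw":255,"x":-0.0222,"y":0,"z":0.0036,"rx":0,"ry":9,"rz":0},{"jaw":255,"x":-0.0276,"y":0,"z":0.0152,"rx":0,"ry":14,"rz":0},{"jaw":255,"x":-0.0328,"y":0,"z":0.0298,"rx":0,"ry":20,"rz":0},{"jaw":255,"x":-0.0364,"y":0,"z":0.0447,"rx":0,"ry":26,"rz":0},{"jaw":255,"x":-0.0384,"y":0,"z":0.06,"rx":0,"ry":32,"rz":0},{"jaw":255,"x":-0.0388,"y":0,"z":0.0754,"rx":0,"ry":38,"rz":0},{"jaw":255,"x":-0.0377,"y":0,"z":0.0908,"rx":0,"ry":44,"rz":0},{"jaw":255,"x":-0.0349,"y":0,"z":0.106,"rx":0,"ry":50,"rz":0}]' ; python3 - <<'E'
from h import *
arc([10,5,0],lift=(0,-.002,.02)); arc([0],lift=(0,-.05,.1)) 
E
```

```text
time_s: 28.95
tool_pos: [0.6269, 0.0958, 0.2196]
eef_rot: [0.667, 0.726, 0.113, -0.123]
wrist_force: [0.5, 0.7, -1.5]
gripper_width: 0.0094
10 shift mm [-7.9  0.2 13.4] turn deg [ 0.   5.8 -0.2]
5 shift mm [-13.9   0.3  24.7] turn deg [ 0.1 10.8 -0.2]
0 shift mm [-19.    0.3  36.5] turn deg [ 0.1 15.8 -0.2]
0 shift mm [-37.9  -3.8 -54.8] turn deg [ 0.1 15.8 -0.2]
```

```bash
python3 -m handwheel '[{"jaw":255,"x":-0.008,"y":0,"z":-0.014,"rx":0,"ry":2,"rz":0},{"jaw":255,"x":-0.016,"y":-0.001,"z":-0.028,"rx":0,"ry":5,"rz":0},{"jaw":255,"x":-0.025,"y":-0.002,"z":-0.042,"rx":0,"ry":9,"rz":0},{"jaw":255,"x":-0.038,"y":-0.0038,"z":-0.055,"rx":0,"ry":13,"rz":0},{"jaw":255,"x":-0.038,"y":-0.0038,"z":-0.055,"rx":0,"ry":15.8,"rz":0},{"jaw":255,"x":-0.038,"y":-0.0038,"z":-0.055,"rx":0,"ry":15.8,"rz":0},{"jaw":255,"x":-0.038,"y":-0.0038,"z":-0.055,"rx":0,"ry":15.8,"rz":0},{"jaw":255,"x":-0.038,"y":-0.0038,"z":-0.055,"rx":0,"ry":15.8,"rz":0},{"jaw":255,"x":-0.038,"y":-0.0038,"z":-0.055,"rx":0,"ry":15.8,"rz":0},{"jaw":255,"x":-0.038,"y":-0.0038,"z":-0.055,"rx":0,"ry":15.8,"rz":0}]' ; python3 - <<'E'
from h import *
snap('wrist','w11');snap('scene','s11')
a=np.load('pics/w11.npy');e=np.load('pics/s11.npy')[90:240,340:540]
cv2.imwrite('pics/m11.png',np.hstack([cv2.resize(a,(400,300)),cv2.resize(e,(400,300),interpolation=cv2.INTER_CUBIC)])[:,:,::-1])
m=np.array([[.4335,-.1235],[.5795,-.110],[.564,.085],[.4185,.0725]]); mc=m.mean(0); print(mc)
Rl=toolintray(35)*R.from_euler('z',180,degrees=True)
P,Rw=tcp_for([*mc,.12],94.8,0,35,-1); go(P,Rw); P,Rw=tcp_for([*mc,.25],94.8,0,35,-1); go(P,Rw)
E
```

```text
time_s: 29.95
tool_pos: [0.6276, 0.0423, 0.2593]
eef_rot: [0.645, 0.702, 0.203, -0.221]
wrist_force: [-0.1, -0.6, -1.8]
gripper_width: 0.0095
[ 0.498875 -0.019   ]
shift mm [-191.7 -133.4   15.4] turn deg [-0.  0.  0.]
shift mm [-117.2 -133.5  -91.1] turn deg [-0.  0.  0.]
```

View pics/m11.png

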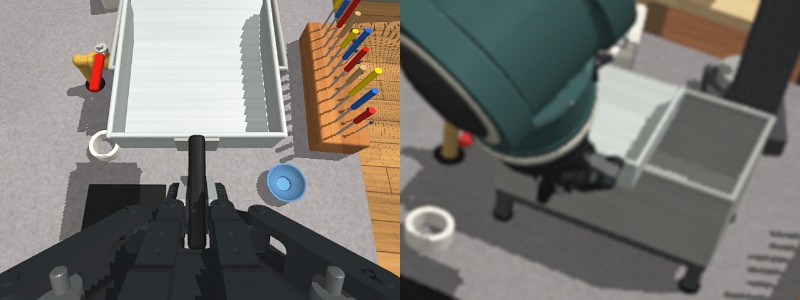

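Tray is empty. Carry it back over the mat.

```bash
python3 -m handwheel '[{"jaw":255,"x":-0.015,"y":-0.012,"z":-0.01,"rx":0,"ry":0,"rz":0},{"jaw":255,"x":-0.04,"y":-0.033,"z":-0.01,"rx":0,"ry":0,"rz":0},{"jaw":255,"x":-0.07,"y":-0.053,"z":0,"rx":0,"ry":0,"rz":0},{"jaw":255,"x":-0.1,"y":-0.073,"z":0.005,"rx":0,"ry":0,"rz":0},{"jaw":255,"x":-0.135,"y":-0.095,"z":0.01,"rx":0,"ry":0,"rz":0},{"jaw":255,"x":-0.165,"y":-0.115,"z":0.0154,"rx":0,"ry":0,"rz":0},{"jaw":255,"x":-0.185,"y":-0.128,"z":0.0154,"rx":0,"ry":0,"rz":0},{"jaw":255,"x":-0.1917,"y":-0.1334,"z":0.0154,"rx":0,"ry":0,"rz":0},{"jaw":255,"x":-0.1917,"y":-0.1334,"z":0.0154,"rx":0,"ry":0,"rz":0},{"jaw":255,"x":-0.1917,"y":-0.1334,"z":0.0154,"rx":0,"ry":0,"rz":0}]' ; python3 - <<'E'
from h import *
mc=[.4989,-.019]
for z in (.04,.01,.006,.003): P,Rw=tcp_for([*mc,z],94.8,0,35,-1); go(P,Rw)
E
```

```text
time_s: 31.05
tool_pos: [0.508, -0.1159, 0.1375]
eef_rot: [0.645, 0.703, 0.204, -0.221]
wrist_force: [0.3, -0.1, -1.6]
gripper_width: 0.0095
shift mm [-47.1  -1.   65.7] turn deg [-0.   0.   0.1]
shift mm [-64.3  -1.1  90.2] turn deg [-0.   0.   0.1]
shift mm [-66.6  -1.1  93.5] turn deg [-0.   0.   0.1]
shift mm [-68.3  -1.1  96. ] turn deg [-0.   0.   0.1]
```

```bash
python3 -m handwheel '[{"jaw":255,"x":-0.015,"y":0,"z":0.02,"rx":0,"ry":0,"rz":0},{"jaw":255,"x":-0.032,"y":0,"z":0.044,"rx":0,"ry":0,"rz":0},{"jaw":255,"x":-0.047,"y":-0.001,"z":0.066,"rx":0,"ry":0,"rz":0},{"jaw":255,"x":-0.058,"y":-0.001,"z":0.081,"rx":0,"ry":0,"rz":0},{"jaw":255,"x":-0.0643,"y":-0.001,"z":0.09,"rx":0,"ry":0,"rz":0},{"jaw":255,"x":-0.0666,"y":-0.001,"z":0.0935,"rx":0,"ry":0,"rz":0},{"jaw":255,"x":-0.0677,"y":-0.001,"z":0.095,"rx":0,"ry":0,"rz":0},{"jaw":255,"x":-0.068,"y":-0.001,"z":0.0957,"rx":0,"ry":0,"rz":0},{"jaw":255,"x":-0.068,"y":-0.001,"z":0.0957,"rx":0,"ry":0,"rz":0},{"jaw":255,"x":-0.068,"y":-0.001,"z":0.0957,"rx":0,"ry":0,"rz":0}]'; python3 -m handwheel '[{"jaw":230,"x":0,"y":0,"z":0,"rx":0,"ry":0,"rz":0},{"jaw":180,"x":0,"y":0,"z":0,"rx":0,"ry":0,"rz":0},{"jaw":100,"x":0,"y":0,"z":0,"rx":0,"ry":0,"rz":0},{"jaw":0,"x":0,"y":0,"z":0,"rx":0,"ry":0,"rz":0},{"jaw":0,"x":0,"y":0,"z":0,"rx":0,"ry":0,"rz":0},{"jaw":0,"x":0,"y":0,"z":0,"rx":0,"ry":0,"rz":0},{"jaw":0,"x":0,"y":0,"z":0,"rx":0,"ry":0,"rz":0},{"jaw":0,"x":0,"y":0,"z":-0.03,"rx":0,"ry":0,"rz":0},{"jaw":0,"x":0,"y":0,"z":-0.07,"rx":0,"ry":0,"rz":0},{"jaw":0,"x":0,"y":0,"z":-0.11,"rx":0,"ry":0,"rz":0}]'; python3 - <<'E'
from h import *
go([.60,.16,.38],down(5)); go([.60,.1,.38],down(5)*R.from_euler('y',-20,degrees=True)); print(pose()[2]['joint_positions'].round(2))
E
```

```text
time_s: 32.05
tool_pos: [0.5075, -0.117, 0.0206]
eef_rot: [0.645, 0.703, 0.204, -0.221]
wrist_force: [-0.1, 0.4, -2.2]
gripper_width: 0.0095
time_s: 33.05
tool_pos: [0.5125, -0.1803, 0.1118]
eef_rot: [0.645, 0.703, 0.204, -0.221]
wrist_force: [0.4, -0.7, 0.4]
gripper_width: 0.0851
shift mm [425.3 116.6 -29.5] turn deg [  0.1 -35.   -0.1]
shift mm [376.3 111.5 -63.8] turn deg [  0.1 -55.   -0.1]
[ 0.7   0.65 -0.22  1.7  -0.39  1.2   0.81]
```

```bash
python3 -m handwheel '[{"jaw":0,"x":0.026,"y":0,"z":-0.038,"rx":0,"ry":0,"rz":0},{"jaw":0,"x":0.055,"y":0,"z":-0.078,"rx":0,"ry":0,"rz":0},{"jaw":0,"x":0.085,"y":0,"z":-0.115,"rx":0,"ry":-4,"rz":0},{"jaw":0,"x":0.125,"y":0.015,"z":-0.13,"rx":0,"ry":-8,"rz":0},{"jaw":0,"x":0.17,"y":0.03,"z":-0.125,"rx":0,"ry":-13,"rz":0},{"jaw":0,"x":0.21,"y":0.045,"z":-0.115,"rx":0,"ry":-18,"rz":0},{"jaw":0,"x":0.25,"y":0.06,"z":-0.1,"rx":0,"ry":-23,"rz":0},{"jaw":0,"x":0.29,"y":0.075,"z":-0.08,"rx":0,"ry":-28,"rz":0},{"jaw":0,"x":0.335,"y":0.09,"z":-0.065,"rx":0,"ry":-33,"rz":0},{"jaw":0,"x":0.38,"y":0.105,"z":-0.05,"rx":0,"ry":-35,"rz":0}]'; python3 - <<'E'
from h import *
go([.60,.18,.38],down(5)); snap('wrist','w12')
print(proj('w12',(.61,.32,.06)),proj('w12',(.499,-.019,.016)))
im=np.load('pics/w12.npy');hsv=cv2.cvtColor(im,cv2.COLOR_RGB2HSV); m=((hsv[...,0]<28)&(hsv[...,1]>150)&(hsv[...,2]>60)).astype(np.uint8)
n,_,st,c=cv2.connectedComponentsWithStats(cv2.morphologyEx(m,cv2.MORPH_CLOSE,np.ones((3,3))))
print([(st[k].tolist(),px('w12',*c[k],.06).round(3).tolist()) for k in range(1,n) if st[k][4]>20])
E
```

```text
time_s: 34.05
tool_pos: [0.5922, 0.1137, 0.372]
eef_rot: [0.675, 0.737, -0.0, 0.002]
wrist_force: [0.6, -0.0, 0.7]
gripper_width: 0.0852
shift mm [65.3 13.6 -8.2] turn deg [0.2 0.2 0. ]
(np.float64(344.70795200355997), np.float64(22.13727921030747)) (np.float64(246.44510856417642), np.float64(273.43740364485365))
[([121, 0, 81, 98, 3080], [0.404, 0.291, 0.06]), ([223, 0, 10, 29, 204], [0.475, 0.317, 0.06]), ([493, 0, 140, 170, 13633], [0.87, 0.279, 0.06]), ([330, 12, 43, 67, 1519], [0.617, 0.299, 0.06]), ([305, 28, 24, 20, 480], [0.579, 0.301, 0.06]), ([409, 314, 18, 74, 719], [0.768, -0.119, 0.06]), ([128, 472, 13, 8, 56], [0.329, -0.384, 0.06])]
```

```bash
python3 -m handwheel '[{"jaw":0,"x":0.03,"y":0.005,"z":-0.005,"rx":0,"ry":0,"rz":0},{"jaw":0,"x":0.05,"y":0.01,"z":-0.008,"rx":0,"ry":0,"rz":0},{"jaw":0,"x":0.065,"y":0.0136,"z":-0.008,"rx":0,"ry":0,"rz":0},{"jaw":0,"x":0.065,"y":0.0136,"z":-0.008,"rx":0,"ry":0,"rz":0},{"jaw":0,"x":0.065,"y":0.0136,"z":-0.008,"rx":0,"ry":0,"rz":0},{"jaw":0,"x":0.065,"y":0.0136,"z":-0.008,"rx":0,"ry":0,"rz":0},{"jaw":0,"x":0.065,"y":0.0136,"z":-0.008,"rx":0,"ry":0,"rz":0},{"jaw":0,"x":0.065,"y":0.0136,"z":-0.008,"rx":0,"ry":0,"rz":0},{"jaw":0,"x":0.065,"y":0.0136,"z":-0.008,"rx":0,"ry":0,"rz":0},{"jaw":0,"x":0.065,"y":0.0136,"z":-0.008,"rx":0,"ry":0,"rz":0}]'; python3 - <<'E'
from h import *
snap('wrist','w13'); snap('side','d13')
a=np.load('pics/w13.npy');b=np.load('pics/d13.npy')[160:340,200:420]
cv2.imwrite('pics/m13.png',np.hstack([cv2.resize(a,(480,360)),cv2.resize(b,(320,360),interpolation=cv2.INTER_CUBIC)])[:,:,::-1])
E
```

```text
time_s: 35.1
tool_pos: [0.5996, 0.1891, 0.3818]
eef_rot: [0.672, 0.741, 0.002, 0.002]
wrist_force: [-0.1, -1.0, -0.3]
gripper_width: 0.0853
```

View pics/m13.png

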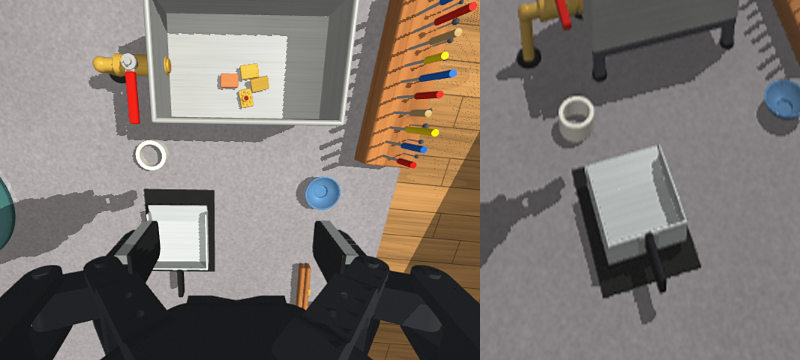

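```bash
python3 - <<'E'
from h import *
f=lambda U,V,z:px('d13',200+(U-480)/1.4545,160+V/2,z)
L,Rr=f(608,248,.041),f(688,222,.041); print(L,Rr,np.linalg.norm(L-Rr)); d=R.from_euler('z',94.8,degrees=True).apply([1,0,0]); c=(L+Rr)/2+.07*d; print('tray centre',c)
M=np.mean([f(573,170,.003),f(662,142,.003),f(700,267,.003),f(604,297,.003)],0); print('mat',M, 'diff',c-M)
g=lambda U,V,z:px('w13',U/.75,V/.75,z)
print('tray w13 back right',g(208,270,.041),'mat br',g(214,272,.003))
E
```

```text
[ 0.44578905 -0.09430434  0.041     ] [ 0.56680623 -0.0825383   0.041     ] 0.12158781706110418
tray centre [ 0.50044019 -0.01866682  0.041     ]
mat [ 0.49981478 -0.02060947  0.003     ] diff [0.00062541 0.00194265 0.038     ]
tray w13 back right [ 0.56645472 -0.0809933   0.041     ] mat br [ 0.57862709 -0.11167507  0.003     ]
```

The tray sits about 2 mm from the mat's centre, so I'm handing in.

```bash
python3 -c "from workcell import bot; print(bot.sign_off())"
```

```text
the job is handed in; nothing more can be done
None
```

The job is done and handed in at about 35 s of robot time. I shut the valve and put the three loose castings in the tray with the fourth. Then I hooked the tray level on the near rim, tipped it to about 66° and put it back on its mat.

**Last checks:**
- **Castings:** the final pictures show all four on the tank floor.
- **Valve:** the lever is square to the pipe. It met its stop at about 20 N, and I saw no movement afterwards.
- **Tray:** it is empty, released and measures about 2 mm from the mat's centre.
- **Bystanders:** I never went near the block, pliers or tape roll. The tape roll looks unmoved in the final pictures; I did not re-measure any of the three.

**Disagreement:** the arm's reading put the notch about 5 mm above the nominal rim height, while the camera fit put it about 2 mm lower. Both are inside the 10 mm tolerance, and the contact forces agreed with the tray resting in its notch. No other check failed, but sign-off gives no verdict, so the hook and tip steps rest on my own readings.

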